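# Hang the stained slide carriers to drain and start the blower

### The arm

A 6-joint arm with a two-finger parallel gripper is mounted at the origin on a cart in front of the work surface, level with it; the furniture and walls round the work are solid. World frame = base frame: x ahead of the robot, y to its left, z up, the work surface at z = 0. Lengths are in m, angles in degrees, forces in N, time in s.
With the tool pointing down it reaches from about 0.3 to 0.75 m from the base axis. Payload 8.5 kg.
Tool frame: the origin (TCP) lies between the finger pads; the fingertips stand 25 mm ahead of it and the grasp point (between the pads) lies 6 mm ahead of it; x points along the fingers, y is the direction in which the jaws open and shut, and the axes are right-handed (so a half turn about x gives the same grasp; the last joint's range is limited). The gripper opens to 85 mm and grips with 20 to 120 N. Pads are 22 mm wide; open, the fingers measure 114 mm over their backs; the gripper's body (76 mm by 85 mm) begins 54 mm behind the grasp point. The pads swing forward as they close: fully open they stand 13 mm farther back than shut.
Start: joints at [-77.08, 21.807, 74.336, -0, 83.858, -12.336], TCP at [0.235, -0.497, 0.256] pointing down, gripper open.
Joint ranges: [-178.18, 178.18], [-50.72, 133.34], [12.68, 142.11], [-81.47, 261.47], [9.98, 163.14], [-165.26, 165.26]. Speed limits (degrees/s): [136.94, 136.94, 180, 180, 180, 180].

### API

Orientations are given as a 3x3 rotation matrix whose columns are the frame's x, y, z axes.
In Python, from rig import sensors, get_image, workorder gives the robot as it stands.
- The arm moves only by the tool arm_command, never from a script. Its argument "plan" is a list that holds one entry, the list of rows, each a list of 6 numbers: the shift along the tool's x, y, z in units of 25 mm (1.0 is 25 mm), then the turn, a rotation vector about the tool's x, y, z in units of 6 degrees (1.0 is 6 degrees). In form: [[[dx, dy, dz, ax, ay, az], ...]]. A call has 1 to 10 rows; each row is the pose to reach, as a shift and turn from the pose commanded when the call began, along the tool's axes at that moment; what a row does not reach only later rows make up. A row lasts 1/10 s, in which the tool goes at most 50 mm and 8.59 degrees, less where a joint would pass 70% of its speed; a pose out of reach is approached as far as the arm can. A call with a gripper value outside its range is refused whole. "jaw" is the closure, from 0 (fully open) to 1 (shut), set as the call begins (left out, the last holds). The fingers move at their own pace and stop on an object; "newtons" is the grip in N (left out, the last holds). Time passes only in rows, so rows that repeat a pose let the fingers close. It gives the time, the measured TCP pose, the force and the opening at its end, in the units of the state.
- sensors.observe(): the state, without advancing time (a new reading comes with each control period).
- get_image(name): name is "side" or "top" or "wrist"; returns a dict with "img" (480x640x3 uint8, red, green, blue), "fx", "fy", "cx", "cy" (pixels), "T" (4x4, takes a point from camera to world coordinates). Camera axes: x right, y up, looking along -z (the intrinsics and any distortion apply to the point x, -y, -z); pixel columns grow to the right and rows downward; lengths in m; the calibration is good to about 2 mm. A picture is of the moment at which its call begins. There is no depth.
- workorder.close_job(): hands the job in, once; it reports no verdict.
The state is a dict: "time_s": time; "q": joint angles; "qvel": joint speeds; "joint_efforts": joint torques, N m; "position": TCP position; "tool_rot": TCP orientation; "ft_force": force on the tool from outside, world axes, zero at the start; "wrist_torque": the same for the moment, N m; "grip_width": finger opening in m.
Only numpy, scipy, OpenCV 4.12 (cv2) and the standard library are available. Lean on these libraries where they do the work, as an engineer would, in place of code of your own. Each camera call takes 0.05 s, during which the arm holds its last target. There are 200 camera calls.

### The job

Get the stained slides drying: push the drip tray fully home under the draining stand, then hang every slide carrier from the blotting pad upright on the rail, pressing each hook down over the rail until the rail sits in it and its sprung gate has snapped shut below, and once all of them hang press the start button of the blower and leave them hanging still. The slides are glass, so take the carriers by their cross-handles (slacken the grip to let one swing upright), never squeeze, drop or knock a slide basket, and leave the bottles behind standing where they are.

Things in the scene. Friction and masses are not known exactly. Their poses are not given: they have to be found in the camera images.
- carrier_a: One of 2 or 3 alike steel slide carriers, 198 x 60 x 50 mm, 0.18 kg, lying on its back on a 3 mm blotting pad, cross-handle roughly towards the robot. Own x: lengthwise from slide basket to cross-handle (level as it lies, straight up when hung); y: along the cross-handle; z: from the hook's back to its nose (up as it lies, level when hung). Origin: mid-length, on the underside, 25 mm under the mid-plane.
- carrier_b: Second carrier, as carrier_a; may be absent. Along own x from the origin (mm): basket -97 to -17; then only a stem, 12 wide, at the back; gate hinge +23; hook's roof to +69; cross-handle axis +95. Centre of mass x -28, z 24, mid y. Pinched hard by the cross-handle's ends (45 N) it stays level when lifted, at 30 N it sags; at about 5 N it swings down about the fingers and hangs upright.
- carrier_c: Third carrier, as carrier_a; may be absent. Hanging it: carry it upright with own z (nose) pointing away from the robot across the rail, let the rail into the 28 mm gap between nose end and basket (its middle lies 60 mm below the seat point) until it is right under the seat point; then lower it straight over the rail.
- handle_a (a point): Centre of the cross-handle of carrier_a: a square bar 12 x 12 mm, 32 mm long along the carrier's y, pinched by its two ends; 28 mm above the worktop as the carrier lies. Axes as the carrier's.
- seat_a (a point): Point inside the hook of carrier_a where the rail's middle sits when it hangs: 38 mm below the cross-handle's centre, 34 mm above the shut gate. Hook 12 mm wide (y), mouth downwards, 26 mm wide inside (13 mm either way in z) between back leg and nose; the nose ends 46 mm below this point, the basket begins 74 mm below it. Axes as the carrier's.
- gate_a (a joint): Sprung gate of carrier_a across the hook's mouth, rad: 0 shut, up to 1.3 as it is pushed up into the hook, hinged on the back leg. About 3 N on the rail starts it, more as it opens; it springs shut once the rail is past it, within about 5 mm of the seat point.
- basket_a: Basket of carrier_a with its glass slides: 80 mm along the carrier's x, 60 mm in y, 50 mm in z; origin at its centre. Fragile.
- handle_b (a point): Centre of the cross-handle of carrier_b: a square bar 12 x 12 mm, 32 mm long along the carrier's y, pinched by its two ends; 28 mm above the worktop as the carrier lies. Axes as the carrier's.
- seat_b (a point): Point inside the hook of carrier_b where the rail's middle sits when it hangs: 38 mm below the cross-handle's centre, 34 mm above the shut gate. Hook 12 mm wide (y), mouth downwards, 26 mm wide inside (13 mm either way in z) between back leg and nose; the nose ends 46 mm below this point, the basket begins 74 mm below it. Axes as the carrier's.
- gate_b (a joint): Sprung gate of carrier_b across the hook's mouth, rad: 0 shut, up to 1.3 as it is pushed up into the hook, hinged on the back leg. About 3 N on the rail starts it, more as it opens; it springs shut once the rail is past it, within about 5 mm of the seat point.
- basket_b: Basket of carrier_b with its glass slides: 80 mm along the carrier's x, 60 mm in y, 50 mm in z; origin at its centre. Fragile.
- handle_c (a point): Centre of the cross-handle of carrier_c: a square bar 12 x 12 mm, 32 mm long along the carrier's y, pinched by its two ends; 28 mm above the worktop as the carrier lies. Axes as the carrier's.
- seat_c (a point): Point inside the hook of carrier_c where the rail's middle sits when it hangs: 38 mm below the cross-handle's centre, 34 mm above the shut gate. Hook 12 mm wide (y), mouth downwards, 26 mm wide inside (13 mm either way in z) between back leg and nose; the nose ends 46 mm below this point, the basket begins 74 mm below it. Axes as the carrier's.
- gate_c (a joint): Sprung gate of carrier_c across the hook's mouth, rad: 0 shut, up to 1.3 as it is pushed up into the hook, hinged on the back leg. About 3 N on the rail starts it, more as it opens; it springs shut once the rail is past it, within about 5 mm of the seat point.
- basket_c: Basket of carrier_c with its glass slides: 80 mm along the carrier's x, 60 mm in y, 50 mm in z; origin at its centre. Fragile.
- rail (a point): Middle of the level round rail, 10 mm thick, 240 mm up, of the fixed white stand; free for 130 mm either way. Axes: x away from the robot, y left along the rail, z up. Posts 147 mm either side (tops 10 mm above the rail's middle) on cheeks 50 mm high that reach 75 mm before and behind; front and top are open. Blower box 120 (x) x 130 x 108 mm high, centred 222 mm left and 25 mm before here.
- tray (a joint): Steel drip tray that slides under the rail, m: 0 fully home, grows as it stands out towards the robot (at most 0.09); pushing it takes about 2 N.
- tray_front (a point): Middle of the drip tray's flat front face, 23 mm above the worktop; the face is 274 mm wide, from 6 to 46 mm high, with a 90 mm wide finger lip standing out 12 mm at its top (40 to 44 mm high).
- start (a joint): Round start button (28 mm across) on top of the blower unit, pressed straight down, m: 0 up, 0.006 fully down, sprung (4 N).
- start_top (a point): Centre of the start button's top face.
- bottle_1: Stain bottle 60 mm across, 145 mm high, white cap, behind the stand and pad; origin under its centre.
- bottle_2: Second such stain bottle.
- bottle_3: Third such stain bottle, behind the pad.
- oil_bottle: Brown oil bottle, 34 mm across, 78 mm high, behind the pad; origin under its centre.

How it is judged (in metres and radians):
On the way, in this order (a step that is already met when the one before it is completed fails the run):
1. the drip tray is pushed fully home (within 4 mm) (value of joint tray below 0.004 m), for 0.2 s.
2. every carrier hangs upright on the rail with its gate shut (x of seat_a in the frame of rail between -0.008 and 0.008 m and z of seat_a in the frame of rail between -0.008 and 0.008 m and y of seat_a in the frame of rail between -0.14 and 0.14 m and value of joint each of gate_a, gate_b, gate_c below 0.15 rad and angle between each of carrier_a, carrier_b, carrier_c's own x axis and vertical below 0.2 rad and x of seat_b in the frame of rail between -0.008 and 0.008 m and z of seat_b in the frame of rail between -0.008 and 0.008 m and y of seat_b in the frame of rail between -0.14 and 0.14 m and x of seat_c in the frame of rail between -0.008 and 0.008 m and z of seat_c in the frame of rail between -0.008 and 0.008 m and y of seat_c in the frame of rail between -0.14 and 0.14 m), for 0.3 s.
3. the start button is pressed (value of joint start above 0.004 m), for 0.05 s.
At the end, for the whole second after the job is handed in: The drip tray is home within 4 mm; every carrier present hangs still (below 0.06 m/s) on the rail, the rail within 8 mm of its seat in the hook, the gate shut (below 0.15 rad), the carrier within 0.2 rad of upright; the start button is up again (all of step 2 and value of joint tray below 0.004 m and linear speed of each of carrier_a, carrier_b, carrier_c below 0.06 m/s and value of joint start below 0.003 m); the robot touches nothing.
It fails at once if the fingers squeeze or press a slide basket (more than 12 N) (contact force between any of basket_a, basket_b, basket_c and the fingers above 12 N).
It fails at once if a slide basket is dropped or knocked (more than 40 N on it) (contact force between any of basket_a, basket_b, basket_c and anything else above 40 N).
It fails at once if a bottle is pushed more than 4 cm or tipped over ((distance of bottle_1 from where it was at the start of the episode above 0.04 m or angle between bottle_1's own z axis and vertical above 0.5 rad) or (distance of bottle_2 from where it was at the start of the episode above 0.04 m or angle between bottle_2's own z axis and vertical above 0.5 rad) or (distance of bottle_3 from where it was at the start of the episode above 0.04 m or angle between bottle_3's own z axis and vertical above 0.5 rad) or (distance of oil_bottle from where it was at the start of the episode above 0.04 m or angle between oil_bottle's own z axis and vertical above 0.5 rad)).
Of carrier_a, carrier_b, carrier_c only 2 to 3 are there at a start; the rules pass over those that are not, and their reading is None.
At some moment in a run one of carrier_a, carrier_b, carrier_c may be knocked a few centimetres aside while the robot is not near it.
It also fails if it takes over 210 s, if anything falls off the work surface, if the arm or the gripper's body presses on something with over 40 N, if the wrist force passes 120 N, or if a joint passes its speed limit or range.

## Working session

There is one attempt and no reset: what is moved stays moved. The work goes in short steps, Python scripts to look and compute and a tool call to move; the robot and the scene stay as the last step left them, time stands still between calls to the robot, and variables do not carry over. Pictures are saved under pics/ and viewed, about 12 in all and at most 16, crops included, and the job is handed in when it is done.

Besides the shell and the picture viewer there is one more tool, called as a command line: name --argument value ..., lists and objects as JSON in quotes. arm_command: Moves the arm, as the interface text tells. Its arguments: {"type":"object","properties":{"plan":{"type":"array","items":{"type":"array","items":{"type":"array","items":{"type":"number"}}}},"jaw":{"type":"number"},"newtons":{"type":"number"}},"required":["plan"]}

```bash
ls; mkdir -p pics; cat > h.py <<'E'
import numpy as np, cv2
from rig import sensors, get_image, workorder
def snap(n,f):
    d=get_image(n); cv2.imwrite(f'pics/{f}.png',d['img'][:,:,::-1]); np.savez(f'pics/{f}.npz',**{k:v for k,v in d.items()}); return d
def load(f): return dict(np.load(f'pics/{f}.npz'))
def proj(d,p):
    p=np.atleast_2d(p); T=np.asarray(d['T']); c=(p-T[:3,3])@T[:3,:3]
    return np.c_[d['fx']*c[:,0]/-c[:,2]+d['cx'], d['fy']*-c[:,1]/-c[:,2]+d['cy']]
def ray(d,u,v):
    T=np.asarray(d['T']); r=T[:3,:3]@np.array([(u-d['cx'])/d['fx'],-(v-d['cy'])/d['fy'],-1]); return T[:3,3],r/np.linalg.norm(r)
def atz(d,u,v,z):
    o,r=ray(d,u,v); return o+r*(z-o[2])/r[2]
def tri(obs):
    A=0;b=0
    for d,u,v in obs:
        o,r=ray(d,u,v);P=np.eye(3)-np.outer(r,r);A=A+P;b=b+P@o
    x=np.linalg.solve(A,b); return x,[np.linalg.norm((np.eye(3)-np.outer(ray(d,u,v)[1],ray(d,u,v)[1]))@(x-ray(d,u,v)[0])) for d,u,v in obs]
def st():
    s=sensors.observe(); return s
E
python3 - <<'E'
from h import *
np.set_printoptions(precision=4,suppress=True)
for n in('side','top','wrist'):
    d=snap(n,n+'0'); print(n,[k for k in d],d['fx'],d['fy'],d['cx'],d['cy'],np.asarray(d['T']))
    for k in d:
        if k not in('img','T','fx','fy','cx','cy'): print(k,d[k])
s=st(); print(s)
E
```

```text
pics
side ['img', 'fx', 'fy', 'cx', 'cy', 'T'] 544.7727505664436 544.7727505664436 319.81632287466437 243.94658950957145 [[ 0.8212  0.3422 -0.4567 -0.1688]
 [-0.5703  0.4635 -0.6781 -1.0333]
 [-0.0204  0.8173  0.5758  1.0275]
 [ 0.      0.      0.      1.    ]]
top ['img', 'fx', 'fy', 'cx', 'cy', 'T'] 567.8690635899375 567.8690635899375 326.67368340228893 242.68145315020038 [[ 0.0279  0.9854 -0.1679  0.3037]
 [-0.9996  0.0285  0.001   0.0079]
 [ 0.0058  0.1678  0.9858  1.6983]
 [ 0.      0.      0.      1.    ]]
wrist ['img', 'fx', 'fy', 'cx', 'cy', 'T'] 373.403340659999 373.403340659999 322.91838154809795 236.34598625221548 [[ 0.426   0.8699  0.2486  0.2984]
 [-0.9047  0.4101  0.1154 -0.4672]
 [-0.0016 -0.274   0.9617  0.3736]
 [ 0.      0.      0.      1.    ]]
{'time_s': 0.15, 'q': array([-77.0788,  21.8339,  74.3715,   0.0013,  83.858 , -12.3358]), 'qvel': array([ 0.0435, -0.1313, -0.0818,  0.065 ,  0.0378,  0.0314]), 'joint_efforts': array([  0.0013, -44.8625, -23.1344,  -0.0002,   0.0037,  -0.    ]), 'position': array([ 0.2346, -0.4972,  0.2559]), 'tool_rot': array([[-0.0002,  0.4267, -0.9044],
       [ 0.0011, -0.9044, -0.4267],
       [-1.    , -0.0011, -0.0003]]), 'ft_force': array([-0.2262, -0.6287,  0.5639]), 'wrist_torque': array([-0.0063, -0.0189, -0.0054]), 'grip_width': 0.0855440675042795}
```

View pics/side0.png

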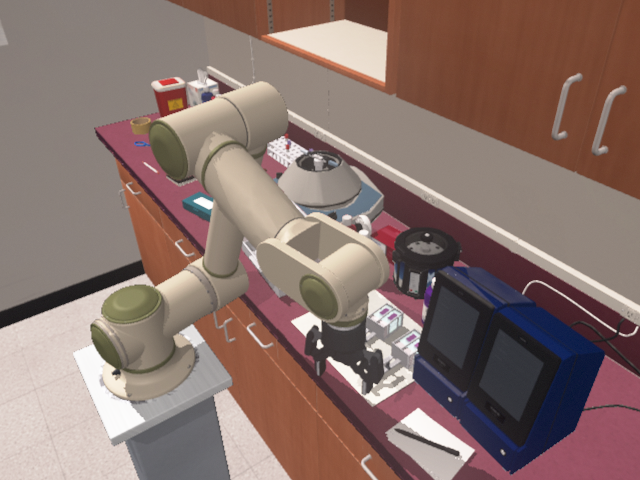

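View pics/top0.png

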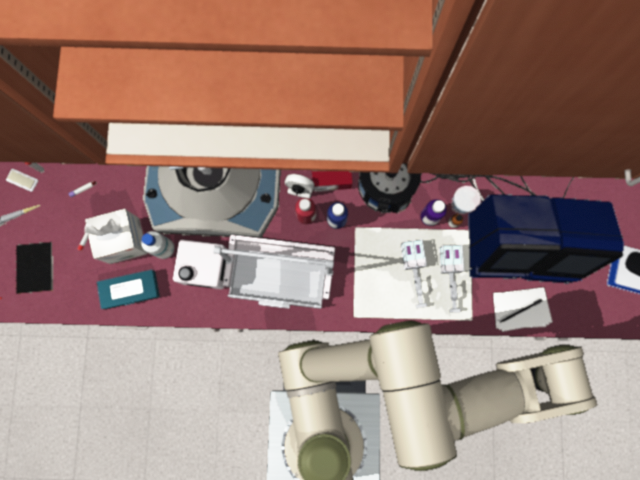

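```bash
python3 - <<'E'
import cv2
a=cv2.imread('pics/top0.png')[195:325,165:365]; b=cv2.imread('pics/top0.png')[195:325,345:545]
cv2.imwrite('pics/c1.png',cv2.resize(cv2.vconcat([a]),None,fx=4,fy=4,interpolation=cv2.INTER_CUBIC))
cv2.imwrite('pics/c2.png',cv2.resize(b,None,fx=4,fy=4,interpolation=cv2.INTER_CUBIC))
E
```

```text
(no output)
```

View pics/c1.png

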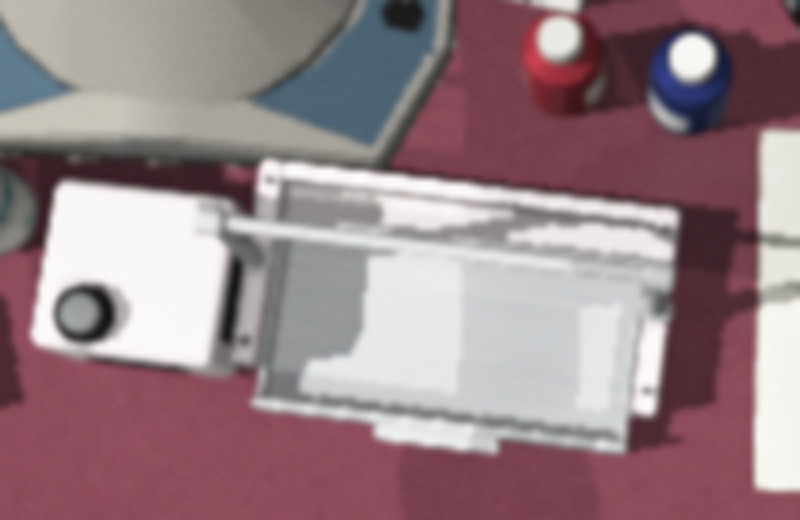

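View pics/c2.png

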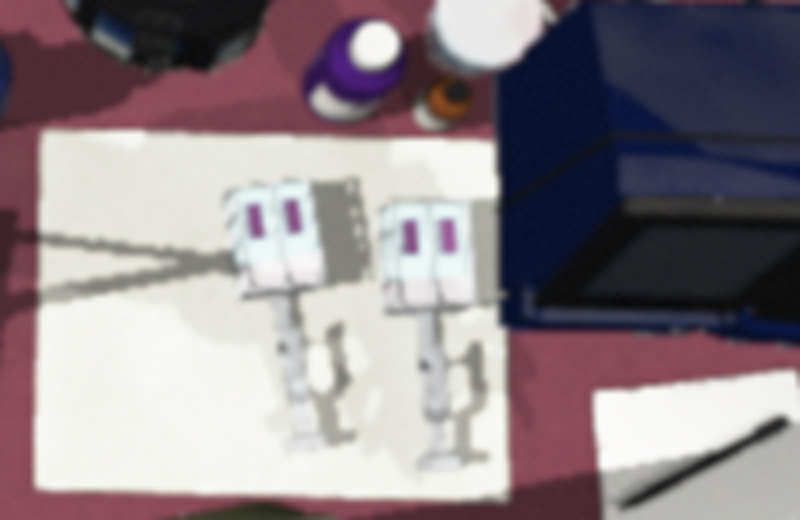

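```bash
python3 - <<'E'
from h import *
np.set_printoptions(precision=4,suppress=True)
d=load('top0')
f1=lambda u,v,z:atz(d,165+u/4-.4,195+v/4-.4,z)
f2=lambda u,v,z:atz(d,345+u/4-.4,195+v/4-.4,z)
print('railL',f1(215,221,.25),'R',f1(660,272,.245))
print('button',f1(85,308,.115)); print('lip',f1(375,432,.044),f1(498,447,.044),'face',f1(255,403,.046),f1(628,447,.046))
print('cheek R front',f1(645,412,.05))
for n,h,b,bl,br in(('1',(305,440),(268,215),(225,190),(308,182)),('2',(440,460),(428,225),(380,203),(470,203))):
    print(n,'handle',f2(*h,.03),'basket mid',f2(*b,.053),f2(*bl,.053),f2(*br,.053))
print('pad',f2(38,130,.003),f2(505,498,.003),f2(35,490,.003))
print('bottles', f1(560,40,.145),f1(692,55,.145),f2(376,45,.145),f2(455,95,.078))
print('bluebox',f2(500,330,0),f2(500,200,0))
E
```

```text
railL [0.5235 0.2851 0.25  ] R [ 0.4993 -0.0026  0.245 ]
button [0.4798 0.3981 0.115 ]
lip [0.4035 0.1994 0.044 ] [0.3952 0.1098 0.044 ] face [0.4218 0.2871 0.046 ] [0.3977 0.0156 0.046 ]
cheek R front [0.423  0.0041 0.05  ]
1 handle [ 0.4119 -0.2747  0.03  ] basket mid [ 0.5742 -0.2436  0.053 ] [ 0.592  -0.2119  0.053 ] [ 0.5997 -0.273   0.053 ]
2 handle [ 0.4002 -0.3735  0.03  ] basket mid [ 0.5702 -0.3611  0.053 ] [ 0.5856 -0.3259  0.053 ] [ 0.5875 -0.3921  0.053 ]
pad [ 0.6429 -0.076   0.003 ] [ 0.375  -0.4276  0.003 ] [ 0.3711 -0.0791  0.003 ]
bottles [0.6748 0.0712 0.145 ] [ 0.6667 -0.0216  0.145 ] [ 0.6822 -0.3051  0.145 ] [ 0.6628 -0.3761  0.078 ]
bluebox [ 0.5004 -0.4264  0.    ] [ 0.5996 -0.4279  0.    ]
```

```bash
cat >> h.py <<'E'
from scipy.spatial.transform import Rotation as Ro
def Rd(yang,tilt=0):
    "tool down, tool y at world angle yang (deg); tilt: fingers turned forward about tool y"
    a=np.radians(yang); x=np.array([0,0,-1.]); y=np.array([np.cos(a),np.sin(a),0]); R=np.c_[x,y,np.cross(x,y)]
    return R@Ro.from_rotvec([0,np.radians(tilt),0]).as_matrix()
def go(p,R):
    s=st(); T=s['tool_rot']; d=T.T@(np.array(p)-s['position'])/.025; r=Ro.from_matrix(T.T@R).as_rotvec(degrees=True)/6
    print('row',np.round(np.r_[d,r],3).tolist(),'t',round(s['time_s'],2))
E
python3 -c "
from h import *
go([.33,-.31,.33],Rd(-85))"
```

```text
row [-2.958, -5.149, -6.646, 3.376, -0.001, 0.011] t 0.15
```

arm_command --plan '[[[-1.5, -2.5, -3.3, 1.7, 0, 0], [-2.96, -5.15, -6.65, 3.38, 0, 0], [-2.96, -5.15, -6.65, 3.38, 0, 0], [-2.96, -5.15, -6.65, 3.38, 0, 0], [-2.96, -5.15, -6.65, 3.38, 0, 0], [-2.96, -5.15, -6.65, 3.38, 0, 0], [-2.96, -5.15, -6.65, 3.38, 0, 0], [-2.96, -5.15, -6.65, 3.38, 0, 0], [-2.96, -5.15, -6.65, 3.38, 0, 0]]]'

```text
time_s: 1.05
position: [0.3296, -0.3109, 0.3296]
tool_rot: [[-0.001, 0.085, -0.996], [0.001, -0.996, -0.085], [-1.0, -0.001, 0.001]]
ft_force: [-0.2, -0.1, -0.3]
grip_width: 0.0855
```

```bash
python3 -c "
from h import *
d=snap('wrist','w1'); print(d['T'])
go([.36,.155,.35],Rd(-94.8))"
```

```text
[[ 0.08450751  0.95791737  0.27432243  0.39992079]
 [-0.99642111  0.08175552  0.02147121 -0.30475043]
 [-0.00185973 -0.27515514  0.96139804  0.44736156]
 [ 0.          0.          0.          1.        ]]
row [-0.792, -18.462, -2.798, 1.615, 0.007, 0.01] t 1.1
```

View pics/w1.png

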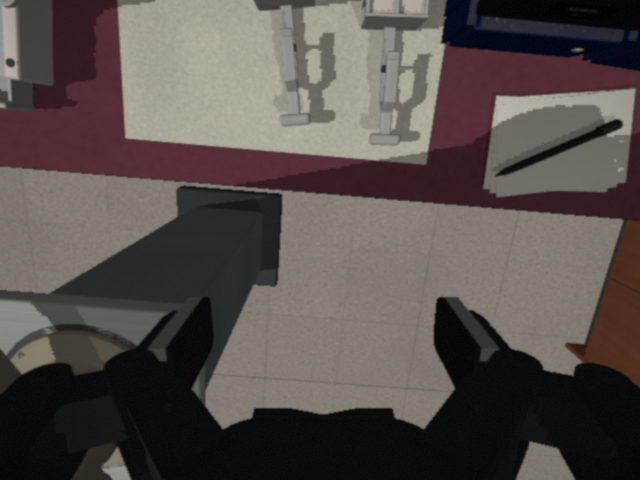

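```bash
python3 -c "
from h import *
t=load('top0');w=load('w1')
for a,b in(((305,440),(295,119)),((440,462),(385,139))):
    print(tri([(t,345+a[0]/4-.4,195+a[1]/4-.4),(w,*b)]),atz(w,*b,.034))
print(atz(w,285,5,.03),atz(w,391,28,.03),atz(w,283,115,.034),atz(w,309,118,.034),atz(w,372,139,.034),atz(w,398,139,.034))
"
```

```text
(array([ 0.409654  , -0.27365479,  0.03791129]), [np.float64(0.0017928628668290453), np.float64(0.0017928628668291032)]) [ 0.40796722 -0.27369253  0.034     ]
(array([ 0.3963564 , -0.36570734,  0.06536569]), [np.float64(0.00047005667547559023), np.float64(0.0004700566754754924)]) [ 0.39570337 -0.3710767   0.034     ]
[ 0.5144631  -0.25667191  0.03      ] [ 0.50304642 -0.36370208  0.03      ] [ 0.41091392 -0.26083445  0.034     ] [ 0.41022146 -0.28835796  0.034     ] [ 0.39452623 -0.35720435  0.034     ] [ 0.39688037 -0.38494731  0.034     ]
```

arm_command --plan '[[[-0.8, -2, -0.3, 0.2, 0, 0], [-0.8, -4, -0.6, 0.4, 0, 0], [-0.8, -6, -0.9, 0.6, 0, 0], [-0.8, -8, -1.2, 0.7, 0, 0], [-0.8, -10, -1.5, 0.9, 0, 0], [-0.8, -12, -1.8, 1.1, 0, 0], [-0.8, -14, -2.1, 1.3, 0, 0], [-0.8, -16, -2.5, 1.4, 0, 0], [-0.8, -18, -2.8, 1.6, 0, 0], [-0.8, -18.46, -2.8, 1.6, 0, 0]]]' --jaw 1 --newtons 45

```text
time_s: 2.1
position: [0.3597, 0.1587, 0.35]
tool_rot: [[-0.001, -0.078, -0.997], [0.001, -0.997, 0.078], [-1.0, -0.001, 0.001]]
ft_force: [-0.1, 0.3, -0.2]
grip_width: -0.0006
```

```bash
python3 -c "
from h import *
d=snap('wrist','w2'); print(st()['position'],st()['tool_rot'])"
```

```text
[0.35954692 0.15940992 0.34995694] [[-9.10607393e-04 -7.73025460e-02 -9.97007265e-01]
 [ 1.23072464e-03 -9.97007010e-01  7.73014022e-02]
 [-9.99998828e-01 -1.15665018e-03  1.00302010e-03]]
```

View pics/w2.png

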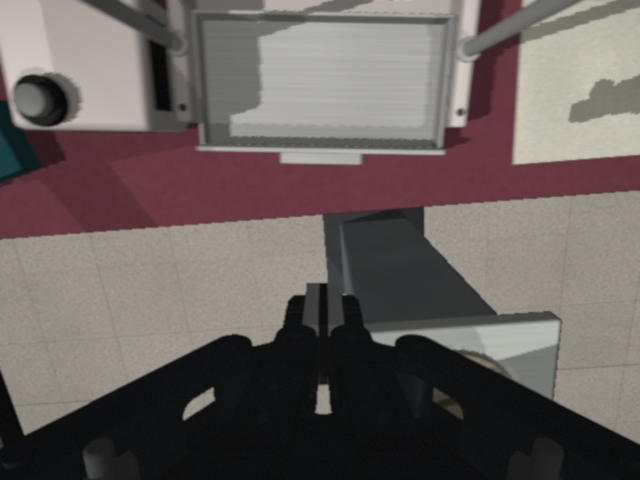

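```bash
python3 -c "
from h import *
np.set_printoptions(precision=4,suppress=True)
w=load('w2');t=load('top0')
print('lip',atz(w,280,163,.044),atz(w,361,164,.044),'face',atz(w,197,150,.046),atz(w,445,153,.046))
print('cheekR',atz(w,466,126,.05),'screws',atz(w,184,107,.05),atz(w,460,112,.05))
print('btn',tri([(w,37,100),(t,165+85/4-.4,195+308/4-.4)]))
go([.35,.154,.048],Rd(-94.8))"
```

```text
lip [0.3979 0.2047 0.044 ] [0.3897 0.1145 0.044 ] face [0.4193 0.2941 0.046 ] [0.3945 0.0217 0.046 ]
cheekR [0.4215 0.0008 0.05  ] screws [0.4645 0.2989 0.05  ] [0.4363 0.0075 0.05  ]
btn (array([0.4756, 0.3941, 0.1315]), [np.float64(0.00239875243677515), np.float64(0.002398752436775109)])
row [12.078, 0.259, 0.352, 0.061, 0.01, 0.011] t 2.15
```

arm_command --plan '[[[1.5, 0, 0.2, 0, 0, 0], [3, 0.1, 0.3, 0, 0, 0], [4.5, 0.1, 0.3, 0, 0, 0], [6, 0.2, 0.3, 0, 0, 0], [7.5, 0.2, 0.3, 0.1, 0, 0], [9, 0.2, 0.3, 0.1, 0, 0], [10.5, 0.2, 0.3, 0.1, 0, 0], [12.05, 0.2, 0.3, 0.1, 0, 0], [12.05, 0.2, 0.3, 0.1, 0, 0]]]'

```text
time_s: 3.05
position: [0.3503, 0.1506, 0.046]
tool_rot: [[-0.009, -0.092, -0.996], [-0.001, -0.996, 0.092], [-1.0, 0.002, 0.009]]
ft_force: [0.3, -0.0, -0.4]
grip_width: -0.0003
```

arm_command --plan '[[[0, 0, -0.3, 0, 0, 0], [0, 0, -0.6, 0, 0, 0], [0, 0, -0.9, 0, 0, 0], [0, 0, -1.2, 0, 0, 0], [0, 0, -1.4, 0, 0, 0], [0, 0, -1.6, 0, 0, 0], [0, 0, -1.8, 0, 0, 0], [0, 0, -2.0, 0, 0, 0]]]'

```text
time_s: 3.85
position: [0.4019, 0.1469, 0.0491]
tool_rot: [[-0.0, -0.091, -0.996], [-0.0, -0.996, 0.091], [-1.0, 0.0, 0.0]]
ft_force: [-1.7, -0.4, 0.9]
grip_width: -0.0003
```

arm_command --plan '[[[0, 0, -0.2, 0, 0, 0], [0, 0, -0.4, 0, 0, 0], [0, 0, -0.5, 0, 0, 0], [0, 0, -0.6, 0, 0, 0], [0, 0, -0.7, 0, 0, 0], [0, 0, -0.8, 0, 0, 0]]]'

```text
time_s: 4.45
position: [0.4147, 0.1455, 0.0484]
tool_rot: [[-0.017, -0.091, -0.996], [0.0, -0.996, 0.091], [-1.0, 0.001, 0.017]]
ft_force: [-32.0, 5.0, 26.4]
grip_width: -0.0001
```

arm_command --plan '[[[0, 0, 0.5, 0, 0, 0], [-0.2, 0, 1.5, 0, 0, 0], [-2, 0, 2.5, 0, 0, 0], [-4, 0, 2.5, 0, 0, 0], [-6, 0, 2.5, 0, 0, 0], [-8, 0, 2.5, 0, 0, 0], [-10, 0, 2.5, 0, 0, 0], [-12, 0, 2.5, 0, 0, 0], [-12, 0, 2.5, 0, 0, 0]]]'

```text
time_s: 5.35
position: [0.3609, 0.151, 0.3549]
tool_rot: [[0.013, -0.091, -0.996], [0.001, -0.996, 0.091], [-1.0, -0.002, -0.012]]
ft_force: [0.7, -0.4, -0.2]
grip_width: 0.0
```

```bash
python3 -c "
from h import *
d=snap('wrist','w3'); t=snap('top','top3')
a=d['img'][:240]; b=cv2.resize(t['img'][195:325,165:365],None,fx=2.4,fy=2.4,interpolation=cv2.INTER_CUBIC)
o=np.zeros((560,640,3),np.uint8); o[:240]=a; o[240:240+b.shape[0],:b.shape[1]]=b; cv2.imwrite('pics/m3.png',o[:,:,::-1])
print(st()['position'])"
```

```text
[0.35959832 0.15075551 0.34964267]
```

View pics/m3.png

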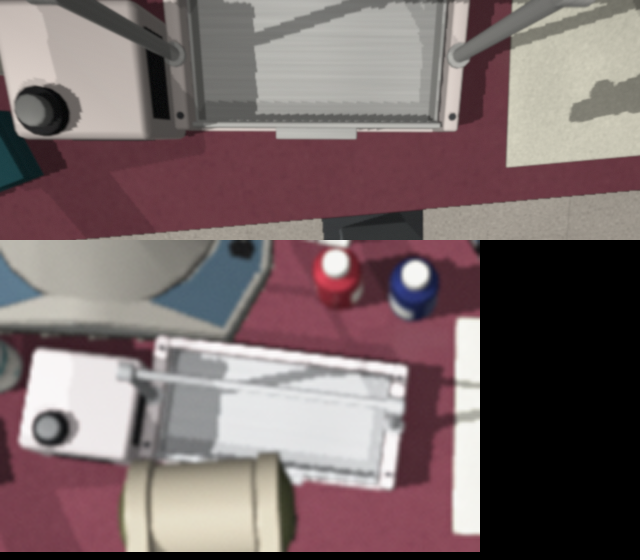

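```bash
python3 -c "
from h import *
np.set_printoptions(precision=4,suppress=True)
w=load('w3');t=load('top3')
f=lambda u,v:(165+u/2.4-.3,195+(v-240)/2.4-.3)
print('cheek front', atz(w,458,131,.05),atz(w,276,130,.046),atz(w,356,131,.046))
print('posts base',atz(w,176,56,.05),atz(w,458,56,.05))
print('posts base',atz(w,176,51,.05),atz(w,458,51,.05))
print('rail top',atz(t,*f(133,373),.245),atz(t,*f(388,403),.245))
print('cheek front top',atz(t,*f(390,487),.05))
print('btn',tri([(w,37,112),(t,*f(49,427))]),tri([(w,37,112),(load('w2'),37,100)]))
go([.33,-.32,.33],Rd(-85))"
```

```text
cheek front [ 0.4201 -0.0009  0.05  ] [0.4394 0.1971 0.046 ] [0.4303 0.1095 0.046 ]
posts base [0.5223 0.291  0.05  ] [ 0.4953 -0.0007  0.05  ]
posts base [0.527  0.2901 0.05  ] [ 0.5001 -0.0007  0.05  ]
rail top [0.5237 0.2814 0.245 ] [0.499  0.0057 0.245 ]
cheek front top [0.4231 0.0001 0.05  ]
btn (array([0.4741, 0.3976, 0.1246]), [np.float64(0.0017334665373256446), np.float64(0.0017334665373255553)]) (array([0.4709, 0.3848, 0.1433]), [np.float64(0.0009714161367276984), np.float64(0.000971416136727549)])
row [0.778, 18.86, -0.533, -1.704, -0.023, 0.002] t 5.45
```

```bash
python3 -c "
from h import *
go([.405,-.274,.25],Rd(-80))"
```

```text
row [3.986, 16.756, -3.345, -2.537, -0.024, 0.001] t 5.45
```

arm_command --plan '[[[0, 2, 0, -0.3, 0, 0], [0, 4, 0, -0.6, 0, 0], [0, 6, -0.4, -0.9, 0, 0], [0, 8, -0.9, -1.2, 0, 0], [0, 10, -1.5, -1.5, 0, 0], [0, 12, -2, -1.8, 0, 0], [1, 14, -2.6, -2.1, 0, 0], [2.5, 16, -3.2, -2.4, 0, 0], [4, 16.75, -3.35, -2.54, 0, 0], [4, 16.75, -3.35, -2.54, 0, 0]]]' --jaw 0.3

```text
time_s: 6.45
position: [0.4034, -0.2754, 0.2435]
tool_rot: [[-0.006, 0.172, -0.985], [0.006, -0.985, -0.172], [-1.0, -0.007, 0.005]]
ft_force: [0.6, -0.5, 0.3]
grip_width: 0.06
```

```bash
python3 -c "
from h import *
d=snap('wrist','w4'); s=st(); print(s['position'],s['grip_width'],s['tool_rot'])
print(proj(d,[[.4096,-.274,.034],[.396,-.371,.034]]), proj(d,s['position']+s['tool_rot'][:,0]*.222))
cv2.imwrite('pics/w4c.png',d['img'][0:480,120:620,::-1])"
```

```text
[ 0.40343489 -0.27550465  0.24286817] 0.05951140157464299 [[-0.00691361  0.17139312 -0.98517846]
 [ 0.00718608 -0.98516805 -0.17144174]
 [-0.99995028 -0.00826485  0.00557942]]
[[324.77357692 203.69699413]
 [427.21221216 236.32229489]] [[323.28983888 208.96621352]]
```

View pics/w4c.png

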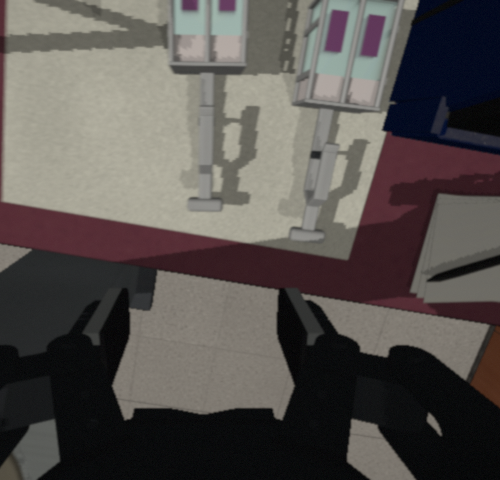

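```bash
python3 -c "
from h import *
t=load('w1');w=load('w4')
print(tri([(t,295,119),(w,325,203.5)]),tri([(t,385,139),(w,427,235)]))
go([.4095,-.274,.036],Rd(-80))"
```

```text
(array([ 0.40835995, -0.27380217,  0.02802099]), [np.float64(0.0006223958481986094), np.float64(0.0006223958481985479)]) (array([ 0.3957696 , -0.37213673,  0.02845227]), [np.float64(0.00020804424792561269), np.float64(0.00020804424792563952)])
row [8.273, 0.051, -0.295, -0.022, 0.053, 0.079] t 6.5
```

arm_command --plan '[[[2, 0, -0.2, 0, 0, 0], [3.8, 0, -0.3, 0, 0, 0.1], [5.5, 0, -0.3, 0, 0, 0.1], [6.8, 0.05, -0.3, 0, 0.05, 0.1], [7.6, 0.05, -0.3, 0, 0.05, 0.1], [7.6, 0.05, -0.3, 0, 0.05, 0.1], [7.6, 0.05, -0.3, 0, 0.05, 0.1]]]'

```text
time_s: 7.2
position: [0.4123, -0.2735, 0.0594]
tool_rot: [[0.007, 0.174, -0.985], [-0.009, -0.985, -0.174], [-1.0, 0.01, -0.005]]
ft_force: [-0.4, -0.1, 0.2]
grip_width: 0.06
```

```bash
python3 -c "
from h import *
go([.409,-.274,.035],Rd(-80)); s=st(); print(s['position'],s['ft_force'])"
```

```text
row [0.976, -0.014, 0.139, 0.005, -0.048, -0.096] t 7.2
[ 0.41230827 -0.2735134   0.05942147] [-0.41167588 -0.09106099  0.21925984]
```

arm_command --plan '[[[0.5, 0, 0.1, 0, 0, 0], [0.95, 0, 0.13, 0, -0.05, -0.1], [0.95, 0, 0.13, 0, -0.05, -0.1], [0.95, 0, 0.13, 0, -0.05, -0.1]]]'

```text
time_s: 7.6
position: [0.4094, -0.2748, 0.0358]
tool_rot: [[0.0, 0.174, -0.985], [-0.0, -0.985, -0.174], [-1.0, 0.0, -0.0]]
ft_force: [-1.0, -0.5, 1.3]
grip_width: 0.0598
```

arm_command --plan '[[[0, 0, 0, 0, 0, 0], [0, 0, 0, 0, 0, 0], [0, 0, 0, 0, 0, 0], [0, 0, 0, 0, 0, 0], [0, 0, 0, 0, 0, 0], [0, 0, 0, 0, 0, 0]]]' --jaw 1 --newtons 45

```text
time_s: 8.2
position: [0.4093, -0.2747, 0.0354]
tool_rot: [[0.0, 0.174, -0.985], [-0.0, -0.985, -0.174], [-1.0, 0.0, -0.0]]
ft_force: [1.0, -0.6, 0.7]
grip_width: 0.0311
```

arm_command --plan '[[[-0.4, 0, 0, 0, 0, 0], [-1, 0, 0, 0, 0, 0], [-2, 0, 0, 0, 0, 0], [-3.2, 0, 0, 0, 0, 0], [-4.5, 0, 0, 0, 0, 0], [-5.8, 0, 0, 0, 0, 0], [-7, 0, 0, 0, 0, 0], [-8, 0, 0, 0, 0, 0], [-9, 0, 0, 0, 0, 0], [-9.8, 0, 0, 0, 0, 0]]]'

```text
time_s: 9.2
position: [0.4088, -0.2742, 0.2822]
tool_rot: [[0.0, 0.174, -0.985], [-0.0, -0.985, -0.174], [-1.0, 0.0, -0.0]]
ft_force: [0.9, -0.1, -1.8]
grip_width: 0.0306
```

arm_command --plan '[[[-1, 0, 0, 0, 0, 0], [-1.8, 0, 0, 0, 0, 0], [-2.4, 0, 0, 0, 0, 0], [-2.6, 0, 0, 0, 0, 0], [-2.6, 0, 0, 0, 0, 0]]]'

```text
time_s: 9.7
position: [0.409, -0.2744, 0.3456]
tool_rot: [[0.0, 0.174, -0.985], [-0.0, -0.985, -0.174], [-1.0, 0.0, -0.0]]
ft_force: [1.4, -0.6, -2.4]
grip_width: 0.0308
```

```bash
python3 -c "
from h import *
s=st(); print(s['position'],s['ft_force'],s['wrist_torque'],s['grip_width'])"
```

```text
[ 0.40900065 -0.27437377  0.34564588] [ 1.37822149 -0.60181699 -2.40854692] [-0.01512177  0.15569322 -0.00988464] 0.030832779357180692
```

arm_command --plan '[[[0, 0, 0, 0, 0, 0], [0, 0, 0, 0, 0, 0], [0, 0, 0, 0, 0, 0], [0, 0, 0, 0, 0, 0], [0, 0, 0, 0, 0, 0]]]' --newtons 20

```text
time_s: 10.2
position: [0.4092, -0.2746, 0.3451]
tool_rot: [[-0.0, 0.174, -0.985], [0.0, -0.985, -0.174], [-1.0, -0.0, 0.0]]
ft_force: [0.2, -0.2, -1.9]
grip_width: 0.0311
```

```bash
python3 -c "
from h import *
s=st(); print(s['position'],s['ft_force'],s['wrist_torque'],s['grip_width'])
d=snap('side','s5');w=snap('wrist','w5')
p=proj(d,s['position'])[0].astype(int);print(p)
a=cv2.resize(d['img'][p[1]-110:p[1]+130,p[0]-130:p[0]+170],None,fx=1.3,fy=1.3);b=cv2.resize(w['img'],(400,300)); o=np.zeros((320,800,3),np.uint8);o[:a.shape[0],:a.shape[1]]=a[:320];o[:300,400:]=b;cv2.imwrite('pics/m5.png',o[:,:,::-1])"
```

```text
[ 0.40921497 -0.27460228  0.34513245] [ 0.23294216 -0.20600657 -1.89787811] [-0.04705824  0.19280322  0.02387599] 0.031112487801240714
[345 247]
```

View pics/m5.png

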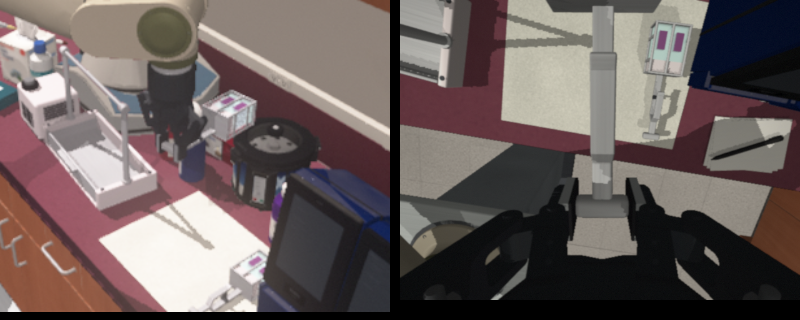

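arm_command --plan '[[[0, 0, 0, 0, 0, 0], [0, 0, 0, 0, 0, 0]]]' --newtons 8

```text
time_s: 10.5
position: [0.4092, -0.2746, 0.3453]
tool_rot: [[0.0, 0.174, -0.985], [0.0, -0.985, -0.174], [-1.0, -0.0, -0.0]]
ft_force: [-0.2, -0.2, -2.1]
grip_width: 0.031
```

```bash
python3 -c "
from h import *
s=st(); print(s['time_s'],s['ft_force'],s['wrist_torque'],s['grip_width'])"
```

```text
10.5 [-0.15817889 -0.23288047 -2.05353276] [-0.02781191  0.18678066  0.04115479] 0.03101961565634577
```

arm_command --plan '[[[0, 0, 0, 0, 0, 0], [0, 0, 0, 0, 0, 0], [0, 0, 0, 0, 0, 0], [0, 0, 0, 0, 0, 0], [0, 0, 0, 0, 0, 0], [0, 0, 0, 0, 0, 0], [0, 0, 0, 0, 0, 0], [0, 0, 0, 0, 0, 0]]]' --newtons 5

```text
time_s: 11.3
position: [0.4092, -0.2746, 0.3453]
tool_rot: [[-0.0, 0.174, -0.985], [-0.0, -0.985, -0.174], [-1.0, 0.0, 0.0]]
ft_force: [0.2, 0.3, -2.4]
grip_width: 0.031
```

```bash
python3 -c "
from h import *
s=st(); print(s['time_s'],s['ft_force'],s['wrist_torque'],s['grip_width'])"
```

```text
11.3 [ 0.17685853  0.34293578 -2.40924831] [-0.02498     0.20332137 -0.00318424] 0.0309695915989305
```

arm_command --plan '[[[0, 0, 0, 0, 0, 0], [0, 0, 0, 0, 0, 0], [0, 0, 0, 0, 0, 0], [0, 0, 0, 0, 0, 0], [0, 0, 0, 0, 0, 0], [0, 0, 0, 0, 0, 0]]]' --newtons 5 --jaw 1

```text
time_s: 11.9
position: [0.4092, -0.2746, 0.3453]
tool_rot: [[0.0, 0.174, -0.985], [-0.0, -0.985, -0.174], [-1.0, 0.0, -0.0]]
ft_force: [-0.4, -0.6, -1.9]
grip_width: 0.0305
```

```bash
python3 -c "
from h import *
s=st(); print(s['time_s'],s['ft_force'],s['wrist_torque'],s['grip_width'])"
```

```text
11.9 [-0.41918358 -0.61436391 -1.92075912] [-0.09218519  0.27344396 -0.02683587] 0.03046649138985392
```

arm_command --plan '[[[0, 0, 0, 0, 0, 0], [0, 0, 0, 0, 0, 0], [0, 0, 0, 0, 0, 0]]]' --newtons 20 --jaw 0.68

```text
time_s: 12.2
position: [0.4092, -0.2746, 0.3453]
tool_rot: [[0.0, 0.174, -0.985], [0.0, -0.985, -0.174], [-1.0, -0.0, -0.0]]
ft_force: [0.1, 0.2, -1.0]
grip_width: 0.0312
```

```bash
cat > q.py <<'E'
from h import *
s=st(); print(s['time_s'],s['ft_force'].round(2),s['wrist_torque'].round(3),s['grip_width'])
E
python3 q.py
```

```text
12.2 [ 0.15  0.2  -0.97] [-0.065  0.191 -0.022] 0.03124505393852215
```

arm_command --plan '[[[0, 0, 0, 0, 0, 0], [0, 0, 0, 0, 0, 0], [0, 0, 0, 0, 0, 0]]]' --jaw 0.66

```text
time_s: 12.5
position: [0.4092, -0.2746, 0.3453]
tool_rot: [[-0.0, 0.174, -0.985], [0.0, -0.985, -0.174], [-1.0, -0.0, 0.0]]
ft_force: [-0.4, 0.3, -1.3]
grip_width: 0.031
```

```bash
python3 q.py
```

```text
12.5 [-0.38  0.34 -1.35] [-0.046  0.201  0.035] 0.03101474930710547
```

arm_command --plan '[[[0, 0, 0, 0, 0, 0], [0, 0, 0, 0, 0, 0], [0, 0, 0, 0, 0, 0]]]' --jaw 0.645

```text
time_s: 12.8
position: [0.4092, -0.2746, 0.3453]
tool_rot: [[-0.0, 0.174, -0.985], [0.0, -0.985, -0.174], [-1.0, -0.0, 0.0]]
ft_force: [0.5, 0.3, -1.3]
grip_width: 0.0308
```

```bash
python3 q.py
```

```text
12.8 [ 0.53  0.3  -1.32] [-0.051  0.204  0.009] 0.030781151598099084
```

arm_command --plan '[[[0, 0, 0, 0, 0, 0], [0, 0, 0, 0, 0, 0], [0, 0, 0, 0, 0, 0]]]' --jaw 0.637

```text
time_s: 13.1
position: [0.4092, -0.2746, 0.3453]
tool_rot: [[-0.0, 0.174, -0.985], [0.0, -0.985, -0.174], [-1.0, -0.0, 0.0]]
ft_force: [0.2, 0.7, -1.9]
grip_width: 0.0312
```

```bash
python3 q.py
```

```text
13.1 [ 0.22  0.73 -1.87] [-0.061  0.169 -0.055] 0.031203775061020518
```

arm_command --plan '[[[0, 0, 0, 0, 0, 0], [0, 0, 0, 0, 0, 0], [0, 0, 0, 0, 0, 0]]]' --jaw 0.632

```text
time_s: 13.4
position: [0.4093, -0.2746, 0.3453]
tool_rot: [[0.0, 0.174, -0.985], [0.0, -0.985, -0.174], [-1.0, -0.0, -0.0]]
ft_force: [-0.4, 0.2, -1.7]
grip_width: 0.0315
```

```bash
python3 q.py
```

```text
13.4 [-0.44  0.18 -1.72] [0.031 0.065 0.024] 0.03151650257361647
```

arm_command --plan '[[[0, 0, 0, 0, 0, 0], [0, 0, 0, 0, 0, 0], [0, 0, 0, 0, 0, 0]]]' --jaw 0.627

```text
time_s: 13.7
position: [0.4091, -0.2747, 0.3453]
tool_rot: [[-0.0, 0.174, -0.985], [-0.0, -0.985, -0.174], [-1.0, 0.0, 0.0]]
ft_force: [-0.8, -0.1, -1.2]
grip_width: 0.0318
```

```bash
python3 q.py
```

```text
13.7 [-0.84 -0.12 -1.2 ] [-0.012  0.103  0.004] 0.03183917156039442
```

arm_command --plan '[[[0, 0, 0, 0, 0, 0], [0, 0, 0, 0, 0, 0], [0, 0, 0, 0, 0, 0], [0, 0, 0, 0, 0, 0], [0, 0, 0, 0, 0, 0], [0, 0, 0, 0, 0, 0], [0, 0, 0, 0, 0, 0], [0, 0, 0, 0, 0, 0]]]' --jaw 0.63

```text
time_s: 14.5
position: [0.4092, -0.2746, 0.3453]
tool_rot: [[-0.0, 0.174, -0.985], [0.0, -0.985, -0.174], [-1.0, -0.0, 0.0]]
ft_force: [0.3, 0.4, -2.2]
grip_width: 0.0315
```

```bash
python3 q.py; cat > mon.py <<'E'
import sys
from h import *
n=sys.argv[1]
s=st(); d=snap('side','s'+n);w=snap('wrist','w'+n)
p=proj(d,s['position'])[0].astype(int)
c=d['img'][max(0,p[1]-70):p[1]+130,max(0,p[0]-100):p[0]+100]
a=cv2.resize(c,None,fx=1.9,fy=1.9,interpolation=cv2.INTER_CUBIC)
b=cv2.resize(w['img'],(506,380)); o=np.zeros((380,800,3),np.uint8);a=a[:380,:294+90]
a=a[:,:294] if a.shape[1]<300 else a[:,45:339]
o[:a.shape[0],:a.shape[1]]=a;o[:380,294:]=b;cv2.imwrite('pics/m%s.png'%n,o[:,:,::-1])
E
python3 mon.py 6
```

```text
14.5 [ 0.3   0.44 -2.24] [-0.04  -0.005  0.047] 0.031541790081850374
```

View pics/m6.png

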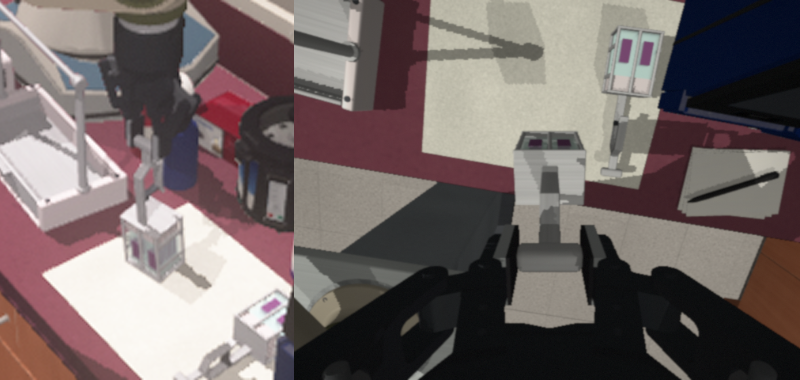

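arm_command --plan '[[[0, 0, 0, 0, 0, 0], [0, 0, 0, 0, 0, 0], [0, 0, 0, 0, 0, 0], [0, 0, 0, 0, 0, 0]]]' --jaw 1 --newtons 45

```text
time_s: 15.0
position: [0.4092, -0.2746, 0.3453]
tool_rot: [[-0.0, 0.174, -0.985], [0.0, -0.985, -0.174], [-1.0, -0.0, 0.0]]
ft_force: [-0.2, -0.8, -1.4]
grip_width: 0.0307
```

```bash
python3 q.py; python3 -c "
from h import *
w=load('w6'); s=st()
k=640/506
print(tri([(w,(551-294)*k,258*k)])[0] if 0 else atz(w,(551-294)*k,246*k,.345), proj(w,[[.4092,-.2746,.338]])/k+[294,0])
go([.431,.207,.345],Rd(-95.2))"
```

```text
15.0 [-0.24 -0.78 -1.36] [-0.005  0.041  0.046] 0.03071911425873223
[ 0.41882731 -0.27334475  0.345     ] [[549.98321718 257.67927321]]
row [0.012, -18.819, -4.208, 2.536, 0.001, 0.0] t 15.0
```

arm_command --plan '[[[0, -0.3, -0.07, 0, 0, 0], [0, -1, -0.22, 0.1, 0, 0], [0, -2, -0.45, 0.2, 0, 0], [0, -3.2, -0.72, 0.4, 0, 0], [0, -4.5, -1.0, 0.6, 0, 0], [0, -5.8, -1.3, 0.8, 0, 0], [0, -7.1, -1.59, 1.0, 0, 0], [0, -8.3, -1.86, 1.2, 0, 0], [0, -9.2, -2.06, 1.35, 0, 0], [0, -9.7, -2.17, 1.4, 0, 0]]]'

```text
time_s: 16.0
position: [0.42, -0.0243, 0.3455]
tool_rot: [[0.0, 0.03, -1.0], [0.0, -1.0, -0.03], [-1.0, -0.0, -0.0]]
ft_force: [-0.5, 0.3, -2.5]
grip_width: 0.0309
```

```bash
python3 -c "
from h import *
go([.431,.207,.345],Rd(-95.2))"
```

```text
row [0.025, -9.233, -0.713, 1.149, -0.004, 0.003] t 16.0
```

arm_command --plan '[[[0, -0.4, 0, 0, 0, 0], [0, -1.2, -0.1, 0.1, 0, 0], [0, -2.2, -0.2, 0.2, 0, 0], [0, -3.4, -0.3, 0.4, 0, 0], [0, -4.7, -0.4, 0.6, 0, 0], [0, -6, -0.5, 0.8, 0, 0], [0, -7.2, -0.6, 1, 0, 0], [0, -8.3, -0.7, 1.1, 0, 0], [0, -9, -0.7, 1.15, 0, 0], [0, -9.25, -0.71, 1.15, 0, 0]]]'

```text
time_s: 17.0
position: [0.4314, 0.2066, 0.3451]
tool_rot: [[-0.0, -0.09, -0.996], [0.0, -0.996, 0.09], [-1.0, -0.0, 0.0]]
ft_force: [-0.1, -0.5, -1.8]
grip_width: 0.0311
```

arm_command --plan '[[[0, 0, 0, 0, 0, 0], [0, 0, 0, 0, 0, 0], [0, 0, 0, 0, 0, 0]]]'

```text
time_s: 17.3
position: [0.4318, 0.2045, 0.3454]
tool_rot: [[0.0, -0.093, -0.996], [-0.0, -0.996, 0.093], [-1.0, 0.0, -0.0]]
ft_force: [0.1, -0.2, -1.4]
grip_width: 0.0306
```

```bash
python3 q.py; python3 mon.py 7; python3 -c "
from h import *
s=st();print(s['position'],s['tool_rot'])
R=s['tool_rot'];g=s['position']+np.array([0,0,-.007]); w=load('w7')
k=506/640
print(proj(w,[g,g+[0,0,-.038],[.511,.144,.245],[.5235,.282,.245],[.499,.006,.245]])*k+[294,0])"
```

```text
17.3 [ 0.14 -0.16 -1.37] [-0.024  0.013 -0.017] 0.03057256870285195
[0.43180855 0.20463334 0.34540176] [[ 1.73105157e-04 -9.31865811e-02 -9.95648648e-01]
 [-2.09894056e-05 -9.95648663e-01  9.31865788e-02]
 [-9.99999985e-01  4.76699597e-06 -1.74307849e-04]]
[[550.20996152 257.78116293]
 [550.06902502 225.53780636]
 [625.89768514  81.54885204]
 [427.36332359  82.35526714]
 [825.01381152  79.98240607]]
```

View pics/m7.png

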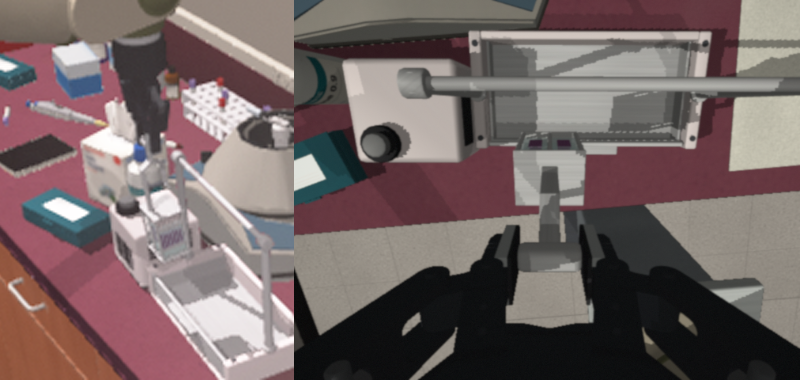

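```bash
python3 -c "
from h import *
w=load('w7');g=cv2.cvtColor(w['img'],cv2.COLOR_RGB2GRAY).astype(int)
for c in (200,240,300,360,420,470,580): print(c,g[90:126,c].tolist())
print(proj(w,[[.516,.199,.24],[.511,.144,.24],[.505,.08,.24]]))
"
```

```text
200 [132, 133, 134, 135, 135, 126, 107, 103, 112, 120, 128, 134, 140, 146, 150, 151, 153, 151, 147, 141, 137, 132, 123, 110, 92, 70, 61, 61, 61, 62, 76, 113, 150, 159, 160, 161]
240 [72, 72, 72, 72, 73, 73, 80, 98, 112, 121, 128, 134, 142, 146, 149, 152, 151, 149, 145, 142, 138, 133, 131, 130, 114, 92, 86, 89, 94, 103, 102, 91, 84, 79, 77, 86]
300 [114, 113, 111, 114, 113, 109, 101, 99, 109, 120, 127, 134, 142, 147, 151, 152, 150, 148, 146, 143, 139, 135, 127, 115, 106, 106, 110, 112, 111, 110, 110, 111, 111, 112, 113, 113]
360 [174, 173, 171, 173, 174, 166, 140, 109, 112, 125, 137, 147, 156, 165, 170, 174, 175, 176, 175, 174, 168, 162, 154, 143, 136, 147, 167, 176, 175, 173, 170, 171, 171, 173, 174, 173]
420 [170, 168, 164, 163, 166, 168, 151, 113, 109, 123, 135, 145, 153, 162, 167, 171, 174, 177, 178, 176, 170, 163, 155, 144, 133, 139, 162, 168, 154, 123, 107, 106, 107, 108, 108, 107]
470 [151, 156, 155, 154, 155, 154, 139, 105, 105, 122, 133, 143, 151, 158, 164, 167, 173, 175, 178, 176, 170, 164, 156, 143, 128, 112, 108, 107, 106, 105, 104, 105, 104, 101, 92, 89]
580 [119, 120, 119, 120, 121, 120, 112, 97, 99, 114, 126, 136, 144, 151, 156, 161, 165, 168, 169, 170, 167, 160, 154, 144, 131, 107, 73, 58, 59, 62, 65, 86, 133, 177, 187, 186]
[[319.71880019 104.11583444]
 [417.58750015 103.75241882]
 [531.55895484 103.66905741]]
```

arm_command --plan '[[[0, 0, -0.2, 0, 0, 0], [0, 0, -0.6, 0, 0, 0], [0, 0, -1.0, 0, 0, 0], [0, 0, -1.4, 0, 0, 0], [0, 0, -1.8, 0, 0, 0], [0, 0, -2.2, 0, 0, 0], [0, 0, -2.6, 0, 0, 0], [0, 0, -3.0, 0, 0, 0], [0, 0, -3.25, 0, 0, 0], [0, 0, -3.35, 0, 0, 0]]]'

```text
time_s: 18.4
position: [0.5158, 0.1975, 0.3451]
tool_rot: [[-0.0, -0.092, -0.996], [-0.0, -0.996, 0.092], [-1.0, 0.0, 0.0]]
ft_force: [-0.3, -0.3, -0.7]
grip_width: 0.0309
```

arm_command --plan '[[[0, 0, 0, 0, 0, 0], [0, 0, 0, 0, 0, 0], [0, 0, 0, 0, 0, 0]]]'

```text
time_s: 18.7
position: [0.5148, 0.1977, 0.3455]
tool_rot: [[0.0, -0.092, -0.996], [0.0, -0.996, 0.092], [-1.0, -0.0, -0.0]]
ft_force: [-0.1, 0.8, -1.5]
grip_width: 0.0303
```

```bash
python3 q.py; python3 -c "
from h import *
s=st();print(s['position'],s['tool_rot'])
d=snap('side','s8');w=snap('wrist','w8')
p=proj(d,s['position']-[0,0,.07])[0].astype(int)
a=cv2.resize(d['img'][p[1]-50:p[1]+50,p[0]-50:p[0]+50],(400,400),interpolation=cv2.INTER_CUBIC)
b=cv2.resize(w['img'][120:420,170:470],(400,400))
cv2.imwrite('pics/m8.png',np.hstack([a,b])[:,:,::-1])"
```

```text
18.7 [-0.07  0.81 -1.55] [ 0.054 -0.005  0.062] 0.030345045082549434
[0.51479228 0.19766457 0.34553502] [[ 2.39289261e-04 -9.18410973e-02 -9.95773647e-01]
 [ 8.21905659e-05 -9.95773670e-01  9.18411192e-02]
 [-9.99999968e-01 -1.03819793e-04 -2.30729474e-04]]
```

View pics/m8.png

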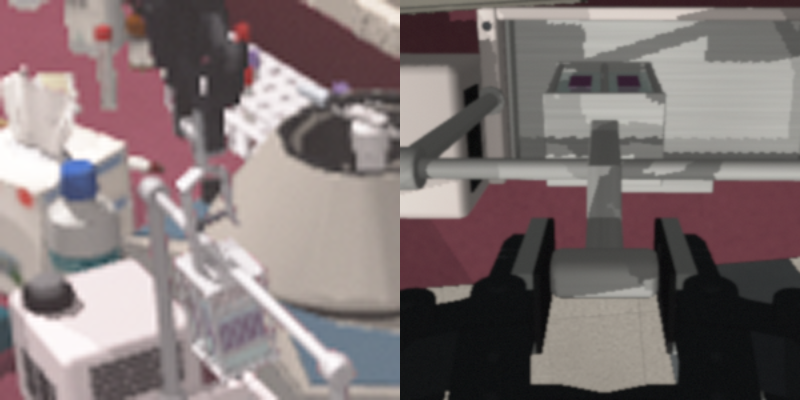

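arm_command --plan '[[[0.2, 0, 0, 0, 0, 0], [0.5, 0, 0, 0, 0, 0], [0.8, 0, 0, 0, 0, 0], [1.0, 0, 0, 0, 0, 0], [1.2, 0, 0, 0, 0, 0], [1.4, 0, 0, 0, 0, 0], [1.6, 0, 0, 0, 0, 0], [1.8, 0, 0, 0, 0, 0]]]'

```text
time_s: 19.6
position: [0.5148, 0.1976, 0.2992]
tool_rot: [[-0.002, -0.092, -0.996], [-0.0, -0.996, 0.092], [-1.0, 0.0, 0.002]]
ft_force: [-1.4, -0.5, -1.0]
grip_width: 0.0306
```

```bash
python3 q.py
```

```text
19.6 [-1.39 -0.52 -1.  ] [ 0.04   0.304 -0.008] 0.03060659762305214
```

arm_command --plan '[[[0.1, 0, 0, 0, 0, 0], [0.2, 0, 0, 0, 0, 0], [0.3, 0, 0, 0, 0, 0], [0.4, 0, 0, 0, 0, 0], [0.5, 0, 0, 0, 0, 0], [0.55, 0, 0, 0, 0, 0], [0.55, 0, 0, 0, 0, 0], [0.55, 0, 0, 0, 0, 0]]]'

```text
time_s: 20.4
position: [0.5161, 0.1975, 0.2915]
tool_rot: [[0.009, -0.092, -0.996], [0.001, -0.996, 0.092], [-1.0, -0.002, -0.009]]
ft_force: [-5.5, -2.6, 26.9]
grip_width: 0.0304
```

```bash
python3 q.py
```

```text
20.4 [-5.52 -2.64 26.94] [-0.43   1.072 -0.006] 0.030385059679231625
```

arm_command --plan '[[[-0.2, 0, 0, 0, 0, 0], [-0.3, 0, 0.06, 0, 0, 0], [-0.3, 0, 0.12, 0, 0, 0], [-0.3, 0, 0.12, 0, 0, 0], [-0.3, 0, 0.12, 0, 0, 0]]]'

```text
time_s: 20.9
position: [0.512, 0.1979, 0.2935]
tool_rot: [[-0.001, -0.092, -0.996], [-0.0, -0.996, 0.092], [-1.0, 0.0, 0.001]]
ft_force: [0.1, -0.7, -1.6]
grip_width: 0.0305
```

```bash
python3 q.py
```

```text
20.9 [ 0.1  -0.69 -1.58] [-0.023 -0.011 -0.014] 0.0304819400024981
```

arm_command --plan '[[[0.05, 0, 0, 0, 0, 0], [0.1, 0, 0, 0, 0, 0], [0.15, 0, 0, 0, 0, 0], [0.2, 0, 0, 0, 0, 0], [0.2, 0, 0, 0, 0, 0], [0.2, 0, 0, 0, 0, 0]]]'

```text
time_s: 21.5
position: [0.5128, 0.1979, 0.2912]
tool_rot: [[0.005, -0.092, -0.996], [0.001, -0.996, 0.092], [-1.0, -0.001, -0.005]]
ft_force: [-1.7, -0.9, 11.6]
grip_width: 0.031
```

```bash
python3 q.py
```

```text
21.5 [-1.75 -0.91 11.58] [-0.13   0.186  0.031] 0.031032965806015955
```

arm_command --plan '[[[-0.05, 0, 0, 0, 0, 0], [-0.08, 0, 0, 0, 0, 0], [-0.08, 0, 0, 0, 0, 0]]]'

```text
time_s: 21.8
position: [0.5125, 0.1979, 0.2914]
tool_rot: [[0.001, -0.092, -0.996], [0.0, -0.996, 0.092], [-1.0, -0.0, -0.001]]
ft_force: [1.9, 0.6, 4.1]
grip_width: 0.0308
```

arm_command --plan '[[[0, 0, 0, 0, 0, 0], [0, 0, 0, 0, 0, 0], [0, 0, 0, 0, 0, 0], [0, 0, 0, 0, 0, 0]]]' --jaw 0.63 --newtons 20

```text
time_s: 22.2
position: [0.5122, 0.1979, 0.2912]
tool_rot: [[0.0, -0.092, -0.996], [0.0, -0.996, 0.092], [-1.0, -0.0, -0.0]]
ft_force: [2.5, 1.1, 5.3]
grip_width: 0.0315
```

```bash
python3 q.py
```

```text
22.2 [2.5  1.06 5.33] [ 0.079 -0.421 -0.045] 0.031517039963254986
```

arm_command --plan '[[[0, 0, 0, 0, 0, 0], [0, 0, 0, 0, 0, 0], [0, 0, 0, 0, 0, 0], [0, 0, 0, 0, 0, 0]]]' --jaw 0.45

```text
time_s: 22.6
position: [0.5119, 0.1978, 0.2907]
tool_rot: [[-0.001, -0.092, -0.996], [-0.0, -0.996, 0.092], [-1.0, 0.0, 0.001]]
ft_force: [0.1, -0.1, -0.0]
grip_width: 0.0469
```

arm_command --plan '[[[-0.2, 0, 0, 0, 0, 0], [-0.6, 0, 0, 0, 0, 0], [-1.2, 0, 0, 0, 0, 0], [-2, 0, 0, 0, 0, 0], [-2.6, 0, 0.3, 0, 0, 0], [-3, 0, 1, 0, 0, 0], [-3, 0, 2, 0, 0, 0], [-3, 0, 3, 0, 0, 0], [-3, 0, 3, 0, 0, 0]]]'

```text
time_s: 23.5
position: [0.4353, 0.2051, 0.3678]
tool_rot: [[0.002, -0.091, -0.996], [0.001, -0.996, 0.091], [-1.0, -0.001, -0.002]]
ft_force: [0.0, 0.4, 0.1]
grip_width: 0.0467
```

```bash
python3 q.py; python3 -c "
from h import *
s=st();print(s['position'])
d=snap('side','s9');w=snap('wrist','w9');t=snap('top','t9')
p=proj(d,[.515,.2,.21])[0].astype(int)
a=cv2.resize(d['img'][p[1]-40:p[1]+40,p[0]-40:p[0]+40],(400,400),interpolation=cv2.INTER_CUBIC)
b=cv2.resize(w['img'],(400,300)); e=cv2.resize(t['img'][210:310,340:490],(400,267),interpolation=cv2.INTER_CUBIC)
o=np.zeros((567,800,3),np.uint8);o[:400,:400]=a;o[:300,400:]=b;o[300:567,400:]=e
cv2.imwrite('pics/m9.png',o[:,:,::-1])"
```

```text
23.5 [0.01 0.38 0.12] [ 0.042 -0.064  0.042] 0.04665465206428737
[0.43532833 0.20512327 0.36784513]
```

View pics/m9.png

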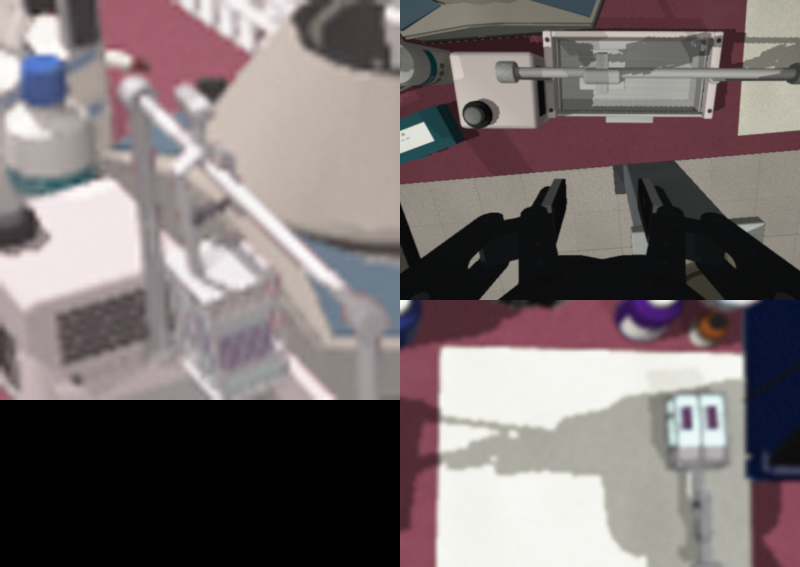

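```bash
python3 -c "
from h import *
go([.39,-.371,.25],Rd(-86))"
```

```text
row [4.658, 23.108, -0.208, -1.548, -0.009, 0.001] t 23.65
```

arm_command --plan '[[[0, 1, 0, 0, 0, 0], [0, 3, 0, -0.2, 0, 0], [0, 5, 0, -0.3, 0, 0], [0, 7, 0, -0.4, 0, 0], [0, 9, 0, -0.6, 0, 0], [0, 11, -0.1, -0.7, 0, 0], [0, 13, -0.1, -0.8, 0, 0], [0.5, 15, -0.1, -1, 0, 0], [1.2, 17, -0.1, -1.1, 0, 0], [2, 18.9, -0.2, -1.3, 0, 0]]]' --jaw 0.3

```text
time_s: 24.65
position: [0.3989, -0.2636, 0.3181]
tool_rot: [[0.001, 0.043, -0.999], [-0.001, -0.999, -0.043], [-1.0, 0.001, -0.001]]
ft_force: [1.2, -0.0, 0.5]
grip_width: 0.0602
```

```bash
python3 -c "
from h import *
go([.39,-.371,.25],Rd(-86))"
```

```text
row [2.728, 4.273, 0.541, -0.254, -0.007, -0.009] t 24.65
```

arm_command --plan '[[[1, 1.5, 0.2, -0.1, 0, 0], [2, 3, 0.4, -0.2, 0, 0], [2.7, 4.1, 0.5, -0.25, 0, 0], [2.72, 4.2, 0.54, -0.25, 0, 0], [2.72, 4.2, 0.54, -0.25, 0, 0], [2.72, 4.2, 0.54, -0.25, 0, 0], [2.72, 4.2, 0.54, -0.25, 0, 0]]]'

```text
time_s: 25.35
position: [0.3907, -0.3654, 0.2515]
tool_rot: [[0.001, 0.071, -0.997], [-0.001, -0.997, -0.071], [-1.0, 0.001, -0.001]]
ft_force: [0.1, 0.4, -0.6]
grip_width: 0.06
```

```bash
python3 -c "
from h import *
d=snap('wrist','w10'); s=st(); print(s['position'],s['tool_rot'])
print(proj(d,[[.3957,-.372,.034]]))
cv2.imwrite('pics/w10c.png',cv2.resize(d['img'][40:320,180:480,::-1],None,fx=2,fy=2))"
```

```text
[ 0.39066853 -0.36533868  0.25136487] [[ 9.67213676e-04  7.11029214e-02 -9.97468515e-01]
 [-1.27146408e-03 -9.97468088e-01 -7.11041238e-02]
 [-9.99998724e-01  1.33701827e-03 -8.74359966e-04]]
[[330.86478761 205.22333475]]
```

View pics/w10c.png

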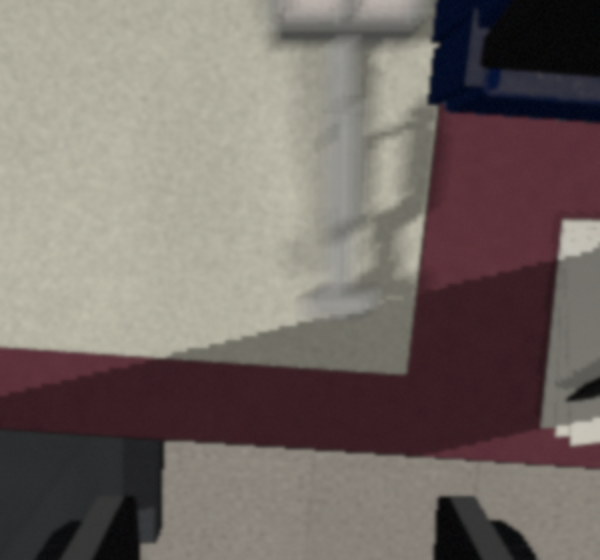

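arm_command --plan '[[[0, 0, 0, 0, 0, 0], [0, 0, 0, 0, 0, 0], [0, 0, 0, 0, 0, 0], [0, 0, 0, 0, 0, 0], [0, 0, 0, 0, 0, 0], [0, 0, 0, 0, 0, 0], [0, 0, 0, 0, 0, 0], [0, 0, 0, 0, 0, 0]]]'

```text
time_s: 26.2
position: [0.3903, -0.3661, 0.2504]
tool_rot: [[-0.0, 0.07, -0.998], [-0.0, -0.998, -0.07], [-1.0, 0.0, 0.0]]
ft_force: [-0.8, -0.3, 0.0]
grip_width: 0.06
```

```bash
python3 -c "
from h import *
d=snap('wrist','w11'); a=load('w10')['img'].astype(int)
s=st(); print(s['position'],s['tool_rot'])
print(np.abs(d['img'].astype(int)-a)[:240].mean())
cv2.imwrite('pics/w11c.png',cv2.resize(d['img'][0:300,180:500,::-1],None,fx=2,fy=2))"
```

```text
[ 0.3902465  -0.36601112  0.25039599] [[-1.76460063e-05  7.00578994e-02 -9.97542927e-01]
 [ 5.04959437e-05 -9.97542925e-01 -7.00579002e-02]
 [-9.99999999e-01 -5.16081136e-05  1.40650090e-05]]
5.128988715277778
```

View pics/w11c.png

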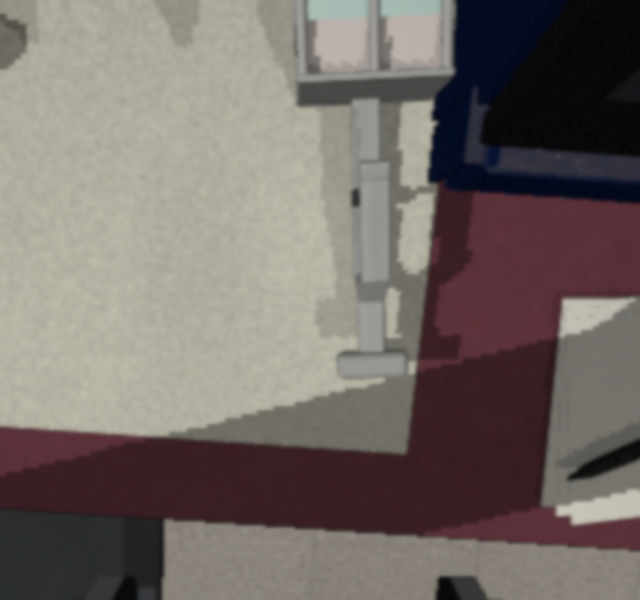

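```bash
python3 -c "
from h import *
w=load('w11')
P=lambda u,v,z:atz(w,180+u/2,v/2,z).round(4)
print('handle',P(372,363,.034),P(338,365,.031),P(407,363,.031))
print('stem',P(366,103,.014),'basket',P(298,80,.053),P(452,73,.053))
print('boxedge',P(437,180,0),P(437,100,0))
print(atz(w,317+0,0,.0))"
```

```text
handle [ 0.4189 -0.402   0.034 ] [ 0.4165 -0.3872  0.031 ] [ 0.4196 -0.4181  0.031 ]
stem [ 0.5278 -0.3906  0.014 ] basket [ 0.5266 -0.3607  0.053 ] [ 0.533 -0.419  0.053]
boxedge [ 0.5005 -0.4276  0.    ] [ 0.5339 -0.4235  0.    ]
[ 5.68269261e-01 -3.47919609e-01 -5.55111512e-17]
```

```bash
python3 -c "
from h import *
go([.418,-.4025,.06],Rd(-84))"
```

```text
row [7.616, 1.534, -1.005, -0.33, 0.0, 0.0] t 26.25
```

arm_command --plan '[[[0.5, 0.5, -0.4, -0.1, 0, 0], [1.5, 1.2, -0.8, -0.3, 0, 0], [3, 1.53, -1, -0.33, 0, 0], [4.5, 1.53, -1, -0.33, 0, 0], [6, 1.53, -1, -0.33, 0, 0], [7, 1.53, -1, -0.33, 0, 0], [7.6, 1.53, -1, -0.33, 0, 0], [7.6, 1.53, -1, -0.33, 0, 0], [7.6, 1.53, -1, -0.33, 0, 0]]]' --jaw 0.4

```text
time_s: 27.15
position: [0.4181, -0.4027, 0.0609]
tool_rot: [[0.0, 0.104, -0.995], [-0.0, -0.995, -0.104], [-1.0, 0.0, -0.0]]
ft_force: [-0.0, -0.6, -0.0]
grip_width: 0.0511
```

```bash
python3 q.py; python3 -c "
from h import *
d=snap('wrist','w12'); s=st()
print(s['position'],proj(d,[[.418,-.4025,.034]]))
go([.418,-.4025,.0345],Rd(-84))
g=cv2.cvtColor(d['img'],cv2.COLOR_RGB2GRAY)
u,v=proj(d,[[.418,-.4025,.034]])[0].astype(int)
for r in range(v-24,v+26,4): print(r,g[r,u-70:u+71:5].tolist())"
```

```text
27.15 [-0.04 -0.58 -0.03] [-0.011  0.015 -0.042] 0.05107567648064086
[ 0.41820092 -0.40288683  0.0614087 ] [[323.37682337 302.61319318]]
row [1.076, -0.018, 0.007, -0.001, -0.008, -0.014] t 27.2
278 [120, 120, 118, 115, 119, 120, 119, 121, 117, 119, 122, 123, 98, 106, 108, 112, 112, 111, 127, 120, 126, 122, 123, 121, 75, 45, 44, 43, 42]
282 [117, 117, 114, 121, 122, 119, 122, 126, 98, 82, 85, 84, 97, 106, 109, 112, 111, 77, 78, 75, 78, 119, 121, 123, 58, 41, 43, 45, 43]
286 [73, 77, 118, 120, 120, 118, 123, 104, 62, 64, 65, 65, 96, 106, 108, 111, 111, 66, 66, 65, 66, 75, 118, 120, 49, 43, 45, 28, 43]
290 [17, 23, 118, 121, 120, 125, 125, 77, 74, 76, 76, 77, 77, 77, 79, 77, 79, 78, 77, 79, 79, 74, 120, 123, 45, 44, 42, 14, 18]
294 [12, 15, 123, 121, 124, 121, 120, 78, 91, 92, 92, 91, 93, 92, 92, 93, 93, 93, 93, 95, 94, 90, 123, 124, 44, 44, 44, 11, 12]
298 [13, 14, 123, 120, 120, 119, 119, 81, 98, 100, 102, 101, 102, 102, 103, 101, 103, 104, 104, 104, 105, 95, 123, 115, 43, 43, 42, 11, 13]
302 [13, 12, 123, 122, 125, 120, 123, 83, 99, 101, 101, 104, 104, 105, 105, 106, 106, 107, 107, 
[... 180 characters left out ...]

310 [10, 13, 121, 116, 124, 122, 120, 115, 97, 99, 101, 100, 102, 104, 103, 105, 105, 105, 106, 106, 106, 104, 121, 78, 43, 42, 42, 9, 13]
314 [9, 10, 116, 117, 118, 124, 121, 120, 118, 118, 120, 118, 120, 119, 120, 121, 116, 119, 121, 119, 119, 120, 125, 59, 43, 45, 43, 12, 9]
318 [10, 8, 117, 119, 119, 122, 119, 119, 118, 116, 123, 121, 120, 122, 121, 119, 123, 120, 122, 123, 121, 120, 125, 49, 43, 44, 43, 9, 14]
322 [10, 12, 115, 118, 120, 119, 117, 119, 122, 120, 121, 119, 119, 121, 121, 122, 122, 121, 119, 118, 121, 119, 119, 45, 46, 45, 45, 8, 12]
326 [9, 10, 117, 119, 121, 120, 118, 122, 121, 123, 120, 118, 116, 122, 118, 125, 123, 117, 120, 123, 121, 122, 119, 46, 43, 44, 41, 12, 9]
```

arm_command --plan '[[[0.5, 0, 0, 0, 0, 0], [0.9, 0, 0, 0, 0, 0], [1.07, 0, 0, 0, 0, 0], [1.07, 0, 0, 0, 0, 0], [1.07, 0, 0, 0, 0, 0]]]'

```text
time_s: 27.7
position: [0.4179, -0.4025, 0.0337]
tool_rot: [[0.0, 0.104, -0.995], [-0.0, -0.995, -0.104], [-1.0, 0.0, -0.0]]
ft_force: [0.1, -0.1, 0.2]
grip_width: 0.0514
```

arm_command --plan '[[[0, 0, 0, 0, 0, 0], [0, 0, 0, 0, 0, 0], [0, 0, 0, 0, 0, 0], [0, 0, 0, 0, 0, 0], [0, 0, 0, 0, 0, 0], [0, 0, 0, 0, 0, 0]]]' --jaw 1 --newtons 45

```text
time_s: 28.3
position: [0.4179, -0.4025, 0.0337]
tool_rot: [[0.0, 0.104, -0.995], [-0.0, -0.995, -0.104], [-1.0, 0.0, -0.0]]
ft_force: [-0.4, -0.8, 0.6]
grip_width: 0.0311
```

arm_command --plan '[[[-0.2, 0, 0, 0, 0, 0], [-0.5, 0, 0, 0, 0, 0], [-0.8, -0.3, 0, 0, 0, 0], [-1.4, -0.8, 0, 0, 0, 0], [-2.2, -1.4, 0, 0, 0, 0], [-3.2, -2, 0, 0, 0, 0], [-4.4, -2.6, 0, 0, 0, 0], [-5.6, -3, 0, 0, 0, 0], [-6.8, -3.2, 0, 0, 0, 0], [-7.8, -3.2, 0, 0, 0, 0]]]'

```text
time_s: 29.3
position: [0.4092, -0.3214, 0.2309]
tool_rot: [[0.001, 0.105, -0.994], [-0.001, -0.994, -0.105], [-1.0, 0.001, -0.001]]
ft_force: [0.5, -1.2, -1.8]
grip_width: 0.0309
```

arm_command --plan '[[[-1, 0, 0, 0, 0, 0], [-2.2, 0, 0, 0, 0, 0], [-3.4, 0, 0, 0, 0, 0], [-4.2, 0, 0, 0, 0, 0], [-4.6, 0, 0, 0, 0, 0], [-4.65, 0, 0, 0, 0, 0], [-4.65, 0, 0, 0, 0, 0]]]'

```text
time_s: 30.0
position: [0.4093, -0.3224, 0.3441]
tool_rot: [[-0.001, 0.105, -0.995], [0.001, -0.995, -0.105], [-1.0, -0.001, 0.001]]
ft_force: [1.0, -0.4, -1.8]
grip_width: 0.0311
```

```bash
python3 q.py
```

```text
30.0 [ 1.01 -0.43 -1.82] [-0.086  0.226 -0.043] 0.031131187482600256
```

Holding level; slacken gradually as before.

arm_command --plan '[[[0, 0, 0, 0, 0, 0], [0, 0, 0, 0, 0, 0], [0, 0, 0, 0, 0, 0]]]' --jaw 0.637 --newtons 20

```text
time_s: 30.3
position: [0.4095, -0.3228, 0.3443]
tool_rot: [[-0.001, 0.104, -0.995], [0.001, -0.995, -0.104], [-1.0, -0.001, 0.001]]
ft_force: [-1.1, 0.1, -2.3]
grip_width: 0.031
```

arm_command --plan '[[[0, 0, 0, 0, 0, 0], [0, 0, 0, 0, 0, 0], [0, 0, 0, 0, 0, 0], [0, 0, 0, 0, 0, 0], [0, 0, 0, 0, 0, 0], [0, 0, 0, 0, 0, 0], [0, 0, 0, 0, 0, 0], [0, 0, 0, 0, 0, 0]]]' --jaw 0.632

```text
time_s: 31.1
position: [0.4096, -0.3228, 0.345]
tool_rot: [[0.0, 0.105, -0.995], [-0.0, -0.995, -0.105], [-1.0, 0.0, -0.0]]
ft_force: [-0.6, 0.2, -0.7]
grip_width: 0.0317
```

```bash
python3 q.py
```

```text
31.1 [-0.65  0.25 -0.73] [ 0.014  0.104 -0.047] 0.03167107752594438
```

arm_command --plan '[[[0, 0, 0, 0, 0, 0], [0, 0, 0, 0, 0, 0], [0, 0, 0, 0, 0, 0], [0, 0, 0, 0, 0, 0], [0, 0, 0, 0, 0, 0], [0, 0, 0, 0, 0, 0], [0, 0, 0, 0, 0, 0], [0, 0, 0, 0, 0, 0], [0, 0, 0, 0, 0, 0], [0, 0, 0, 0, 0, 0]]]' --jaw 0.63

```text
time_s: 32.1
position: [0.4095, -0.3229, 0.3449]
tool_rot: [[0.0, 0.104, -0.995], [-0.0, -0.995, -0.104], [-1.0, 0.0, -0.0]]
ft_force: [0.5, 0.1, -1.9]
grip_width: 0.0316
```

```bash
cat > cmp.py <<'E'
from h import *
import sys
w=snap('wrist',sys.argv[1])
a=load('w6')['img'][140:400,240:420].astype(np.uint8)
ed=lambda x:cv2.Canny(x,60,150)
A=cv2.cvtColor(a,cv2.COLOR_RGB2GRAY);B=cv2.cvtColor(w['img'],cv2.COLOR_RGB2GRAY)
r=cv2.matchTemplate(B,A[15:150,20:160],cv2.TM_CCOEFF_NORMED);_,m,_,l=cv2.minMaxLoc(r);print('basket/stem match',m,l,'ref',(260,155))
r=cv2.matchTemplate(B,A[165:215,35:145],cv2.TM_CCOEFF_NORMED);_,m,_,l=cv2.minMaxLoc(r);print('handle match',m,l,'ref',(275,305))
E
python3 q.py; python3 cmp.py w13
```

```text
32.1 [ 0.52  0.12 -1.86] [-0.011  0.019 -0.04 ] 0.03156652324371451
basket/stem match 0.8486143946647644 (259, 150) ref (260, 155)
handle match 0.970127284526825 (275, 309) ref (275, 305)
```

arm_command --plan '[[[0, 0, 0, 0, 0, 0], [0, 0, 0, 0, 0, 0], [0, 0, 0, 0, 0, 0], [0, 0, 0, 0, 0, 0]]]' --jaw 1 --newtons 45

```text
time_s: 32.55
position: [0.4095, -0.3229, 0.3449]
tool_rot: [[-0.0, 0.104, -0.995], [0.0, -0.995, -0.104], [-1.0, -0.0, 0.0]]
ft_force: [-0.5, 0.2, -1.8]
grip_width: 0.031
```

```bash
python3 -c "
from h import *
go([.4213,.1015,.345],Rd(-95.2))"
```

```text
row [-0.003, -16.832, -2.242, 1.866, 0.0, 0.0] t 32.55
```

arm_command --plan '[[[0, -0.3, -0.04, 0, 0, 0], [0, -1, -0.13, 0.1, 0, 0], [0, -2, -0.27, 0.2, 0, 0], [0, -3.2, -0.43, 0.35, 0, 0], [0, -4.5, -0.6, 0.5, 0, 0], [0, -5.8, -0.77, 0.65, 0, 0], [0, -7.1, -0.95, 0.8, 0, 0], [0, -8.2, -1.09, 0.9, 0, 0], [0, -9, -1.2, 1, 0, 0], [0, -9.4, -1.25, 1.05, 0, 0]]]'

```text
time_s: 33.55
position: [0.4157, -0.0841, 0.3452]
tool_rot: [[0.001, -0.004, -1.0], [-0.0, -1.0, 0.004], [-1.0, 0.0, -0.001]]
ft_force: [-0.2, -1.0, -1.9]
grip_width: 0.0309
```

```bash
python3 -c "
from h import *
go([.4213,.1015,.345],Rd(-95.2))"
```

```text
row [0.008, -7.424, -0.196, 0.83, -0.006, -0.0] t 33.55
```

arm_command --plan '[[[0, -0.4, 0, 0, 0, 0], [0, -1.2, 0, 0.1, 0, 0], [0, -2.2, -0.1, 0.2, 0, 0], [0, -3.4, -0.1, 0.4, 0, 0], [0, -4.6, -0.1, 0.5, 0, 0], [0, -5.8, -0.2, 0.7, 0, 0], [0, -6.7, -0.2, 0.8, 0, 0], [0, -7.2, -0.2, 0.83, 0, 0], [0, -7.4, -0.2, 0.83, 0, 0], [0, -7.4, -0.2, 0.83, 0, 0]]]'

```text
time_s: 34.55
position: [0.4221, 0.0991, 0.3448]
tool_rot: [[-0.0, -0.092, -0.996], [-0.0, -0.996, 0.092], [-1.0, 0.0, 0.0]]
ft_force: [-0.3, -0.4, -1.5]
grip_width: 0.0308
```

```bash
python3 q.py; python3 -c "
from h import *
w=snap('wrist','w14'); s=st(); print(s['position'],s['tool_rot'])
g=cv2.cvtColor(w['img'],cv2.COLOR_RGB2GRAY).astype(int)
print(proj(w,[[.5055,.094,.24],[.511,.144,.24]]))
for c in (240,360,420): print(c,g[88:128,c].tolist())
go([.504,.094,.345],Rd(-95.2))"; python3 cmp.py w14b
```

```text
34.55 [-0.29 -0.38 -1.47] [-0.022  0.076  0.046] 0.030787196815507026
[0.42214304 0.09868998 0.34482837] [[-1.49501720e-04 -9.22353620e-02 -9.95737222e-01]
 [-2.32530961e-04 -9.95737203e-01  9.22353952e-02]
 [-9.99999962e-01  2.45329084e-04  1.27416847e-04]]
[[319.35909444 105.57162641]
 [230.0272936  103.95388932]]
240 [79, 79, 81, 83, 82, 82, 82, 87, 88, 89, 102, 114, 122, 130, 134, 141, 145, 148, 148, 147, 144, 141, 137, 135, 137, 134, 120, 100, 86, 83, 82, 82, 83, 83, 83, 82, 80, 80, 81, 86]
360 [111, 111, 111, 110, 107, 105, 107, 107, 102, 94, 99, 113, 126, 136, 146, 155, 163, 167, 170, 171, 172, 170, 168, 163, 156, 148, 136, 134, 151, 167, 169, 167, 166, 166, 169, 169, 169, 169, 167, 166]
420 [105, 102, 99, 95, 92, 90, 85, 80, 76, 78, 91, 108, 123, 133, 142, 152, 159, 164, 167, 170, 173, 173, 172, 165, 158, 150, 139, 124, 114, 114, 115, 115, 114, 113, 109, 103, 94, 81, 62, 49]
row [-0.007, -0.115, -3.278, -0.015, 0.001, -0.002] t 34.6
basket/stem match 0.5202190279960632 (259, 147) ref (260, 155)
handle match 0.818962037563324 (275, 304) ref (275, 305)
```

arm_command --plan '[[[0, 0, -0.2, 0, 0, 0], [0, 0, -0.6, 0, 0, 0], [0, 0, -1.0, 0, 0, 0], [0, 0, -1.4, 0, 0, 0], [0, 0, -1.8, 0, 0, 0], [0, 0, -2.2, 0, 0, 0], [0, 0, -2.6, 0, 0, 0], [0, 0, -2.95, 0, 0, 0], [0, 0, -3.15, 0, 0, 0], [0, 0, -3.25, 0, 0, 0]]]'

```text
time_s: 35.65
position: [0.5033, 0.0916, 0.3447]
tool_rot: [[-0.001, -0.092, -0.996], [0.0, -0.996, 0.092], [-1.0, 0.0, 0.001]]
ft_force: [-0.6, -0.1, -2.1]
grip_width: 0.0309
```

arm_command --plan '[[[0, 0, 0, 0, 0, 0], [0, 0, 0, 0, 0, 0], [0, 0, 0, 0, 0, 0]]]'

```text
time_s: 35.95
position: [0.5027, 0.0917, 0.3451]
tool_rot: [[0.0, -0.092, -0.996], [-0.0, -0.996, 0.092], [-1.0, 0.0, -0.0]]
ft_force: [-0.2, -0.2, -1.5]
grip_width: 0.0307
```

```bash
python3 q.py
```

```text
35.95 [-0.2  -0.21 -1.52] [ 0.001  0.084 -0.017] 0.030747338282746003
```

arm_command --plan '[[[0.2, 0, 0, 0, 0, 0], [0.5, 0, 0, 0, 0, 0], [0.7, 0, 0, 0, 0, 0], [0.8, 0, 0, 0, 0, 0]]]'

```text
time_s: 36.35
position: [0.503, 0.0916, 0.3249]
tool_rot: [[0.001, -0.092, -0.996], [-0.0, -0.996, 0.092], [-1.0, -0.0, -0.001]]
ft_force: [-0.7, 0.2, 7.5]
grip_width: 0.0307
```

```bash
python3 q.py
```

```text
36.35 [-0.67  0.17  7.54] [-0.026  0.186  0.003] 0.030653553384783157
```

arm_command --plan '[[[0.1, 0, 0, 0, 0, 0], [0.2, 0, 0, 0, 0, 0], [0.3, 0, 0, 0, 0, 0]]]'

```text
time_s: 36.65
position: [0.503, 0.0917, 0.319]
tool_rot: [[0.003, -0.092, -0.996], [-0.0, -0.996, 0.092], [-1.0, -0.0, -0.003]]
ft_force: [-4.1, 0.1, 7.4]
grip_width: 0.0307
```

```bash
python3 q.py
```

```text
36.65 [-4.14  0.14  7.44] [ 0.085  0.849 -0.002] 0.030676247648614707
```

arm_command --plan '[[[0.1, 0, 0, 0, 0, 0], [0.2, 0, 0, 0, 0, 0], [0.3, 0, 0, 0, 0, 0], [0.4, 0, 0, 0, 0, 0]]]'

```text
time_s: 37.05
position: [0.5026, 0.0917, 0.3072]
tool_rot: [[-0.001, -0.092, -0.996], [0.0, -0.996, 0.092], [-1.0, 0.0, 0.001]]
ft_force: [-3.2, 1.1, 1.8]
grip_width: 0.0308
```

```bash
python3 q.py
```

```text
37.05 [-3.24  1.11  1.83] [0.063 0.809 0.016] 0.03083009776557919
```

arm_command --plan '[[[0.1, 0, 0, 0, 0, 0], [0.2, 0, 0, 0, 0, 0], [0.3, 0, 0, 0, 0, 0], [0.4, 0, 0, 0, 0, 0], [0.5, 0, 0, 0, 0, 0], [0.6, 0, 0, 0, 0, 0], [0.65, 0, 0, 0, 0, 0], [0.65, 0, 0, 0, 0, 0]]]'

```text
time_s: 37.85
position: [0.5034, 0.0915, 0.291]
tool_rot: [[0.001, -0.092, -0.996], [-0.0, -0.996, 0.092], [-1.0, -0.0, -0.001]]
ft_force: [0.7, 0.1, -1.2]
grip_width: 0.0305
```

```bash
python3 q.py
```

```text
37.85 [ 0.69  0.07 -1.16] [-0.016 -0.025 -0.024] 0.03052912234059285
```

arm_command --plan '[[[0.05, 0, 0, 0, 0, 0], [0.1, 0, 0, 0, 0, 0], [0.1, 0, 0, 0, 0, 0]]]'

```text
time_s: 38.15
position: [0.503, 0.0916, 0.2885]
tool_rot: [[-0.0, -0.092, -0.996], [0.0, -0.996, 0.092], [-1.0, -0.0, 0.0]]
ft_force: [0.7, 0.2, -2.2]
grip_width: 0.0311
```

```bash
python3 q.py
```

```text
38.15 [ 0.66  0.17 -2.15] [-0.019  0.037  0.017] 0.03108708097082946
```

arm_command --plan '[[[0.05, 0, 0, 0, 0, 0], [0.1, 0, 0, 0, 0, 0], [0.1, 0, 0, 0, 0, 0]]]'

```text
time_s: 38.45
position: [0.5029, 0.0916, 0.286]
tool_rot: [[-0.0, -0.092, -0.996], [0.0, -0.996, 0.092], [-1.0, -0.0, 0.0]]
ft_force: [0.1, -0.4, -1.6]
grip_width: 0.0309
```

```bash
python3 q.py
```

```text
38.45 [ 0.11 -0.45 -1.58] [-0.028 -0.006  0.032] 0.030923372528049716
```

arm_command --plan '[[[0.05, 0, 0, 0, 0, 0], [0.1, 0, 0, 0, 0, 0], [0.1, 0, 0, 0, 0, 0]]]'

```text
time_s: 38.75
position: [0.5033, 0.0916, 0.2856]
tool_rot: [[0.004, -0.092, -0.996], [-0.0, -0.996, 0.092], [-1.0, -0.0, -0.004]]
ft_force: [-3.5, 0.1, 11.0]
grip_width: 0.0307
```

```bash
python3 q.py
```

```text
38.75 [-3.46  0.09 11.01] [-0.056  0.521 -0.009] 0.030728135838831216
```

arm_command --plan '[[[-0.05, 0, 0, 0, 0, 0], [-0.08, 0, 0, 0, 0, 0], [-0.08, 0, 0, 0, 0, 0]]]'

```text
time_s: 39.05
position: [0.503, 0.0916, 0.2858]
tool_rot: [[0.0, -0.092, -0.996], [-0.0, -0.996, 0.092], [-1.0, -0.0, -0.0]]
ft_force: [-0.8, -0.3, 3.1]
grip_width: 0.0309
```

arm_command --plan '[[[0, 0, 0, 0, 0, 0], [0, 0, 0, 0, 0, 0], [0, 0, 0, 0, 0, 0], [0, 0, 0, 0, 0, 0]]]' --jaw 0.63 --newtons 20

```text
time_s: 39.45
position: [0.503, 0.0916, 0.2857]
tool_rot: [[0.0, -0.092, -0.996], [0.0, -0.996, 0.092], [-1.0, -0.0, -0.0]]
ft_force: [-0.3, 0.5, 1.8]
grip_width: 0.0316
```

arm_command --plan '[[[0, 0, 0, 0, 0, 0], [0, 0, 0, 0, 0, 0], [0, 0, 0, 0, 0, 0], [0, 0, 0, 0, 0, 0]]]' --jaw 0.45

```text
time_s: 39.85
position: [0.5029, 0.0916, 0.2856]
tool_rot: [[-0.0, -0.092, -0.996], [-0.0, -0.996, 0.092], [-1.0, 0.0, 0.0]]
ft_force: [-0.4, -0.2, -0.4]
grip_width: 0.0468
```

arm_command --plan '[[[-0.2, 0, 0, 0, 0, 0], [-0.6, 0, 0, 0, 0, 0], [-1.2, 0, 0, 0, 0, 0], [-2, 0, 0, 0, 0, 0], [-2.6, 0, 0.3, 0, 0, 0], [-3, 0, 1, 0, 0, 0], [-3, 0, 2, 0, 0, 0], [-3, 0, 3, 0, 0, 0], [-3, 0, 3, 0, 0, 0]]]'

```text
time_s: 40.75
position: [0.4263, 0.0989, 0.3623]
tool_rot: [[0.002, -0.091, -0.996], [0.0, -0.996, 0.091], [-1.0, -0.0, -0.002]]
ft_force: [0.5, -0.1, 0.2]
grip_width: 0.0468
```

```bash
python3 q.py; python3 -c "
from h import *
s=st();print(s['position'])
d=snap('side','s15');w=snap('wrist','w15');t=snap('top','t15')
p=proj(d,[.51,.144,.20])[0].astype(int)
a=cv2.resize(d['img'][p[1]-55:p[1]+55,p[0]-80:p[0]+80],(800,550)[:2],interpolation=cv2.INTER_CUBIC)
cv2.imwrite('pics/m15.png',a[:,:,::-1])
tt=cv2.cvtColor(w['img'],cv2.COLOR_RGB2GRAY); print(p)
go([.4745,.3975,.30],Rd(-95.2))"
```

```text
40.75 [ 0.46 -0.11  0.15] [0.023 0.016 0.024] 0.04678210392821141
[0.42629646 0.09892919 0.36226906]
[286 209]
row [2.45, -12.079, -0.714, -0.015, -0.011, 0.0] t 40.9
```

View pics/m15.png

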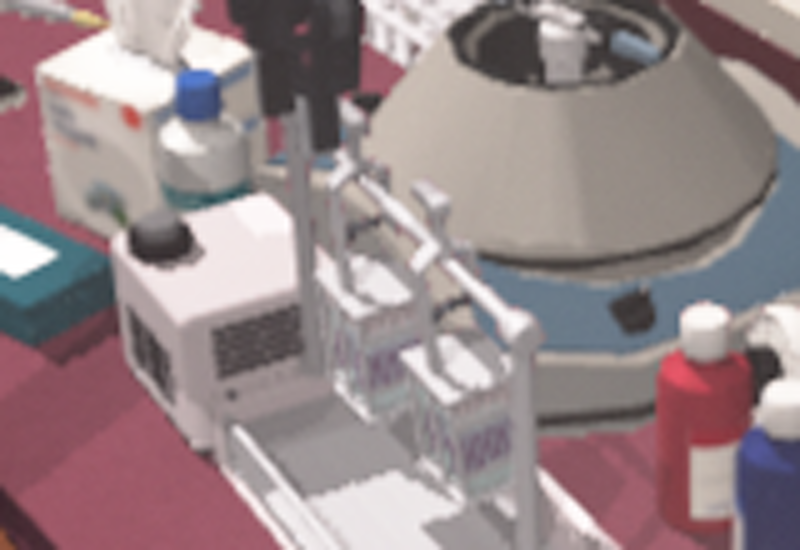

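arm_command --plan '[[[0, -0.5, 0, 0, 0, 0], [0, -2, 0, 0, 0, 0], [0, -4, 0, 0, 0, 0], [0, -6, 0, 0, 0, 0], [0, -8, 0, 0, 0, 0], [0, -10, 0.3, 0, 0, 0], [1, -11.5, 0.3, 0, 0, 0], [2.2, -12, 0.3, 0, 0, 0], [2.45, -12.1, 0.3, 0, 0, 0], [2.45, -12.1, 0.3, 0, 0, 0]]]' --jaw 1

```text
time_s: 41.9
position: [0.4486, 0.4008, 0.2985]
tool_rot: [[-0.002, -0.092, -0.996], [-0.001, -0.996, 0.092], [-1.0, 0.002, 0.002]]
ft_force: [-0.1, -0.4, 0.2]
grip_width: 0.0004
```

```bash
python3 -c "
from h import *
d=snap('wrist','w16'); s=st(); print(s['position'])
g=cv2.GaussianBlur(cv2.cvtColor(d['img'],cv2.COLOR_RGB2GRAY),(5,5),1)
p=proj(d,[[.4743,.397,.125]])[0];print(p)
u,v=p.astype(int)
for r in range(v-45,v+46,6): print(r,g[r,u-60:u+61:6].tolist())"
```

```text
[0.44898472 0.40036425 0.30011127]
[325.24450705 188.36497716]
143 [69, 71, 181, 201, 197, 198, 197, 197, 197, 196, 196, 196, 196, 195, 195, 195, 195, 194, 194, 194, 193]
149 [70, 71, 177, 201, 197, 197, 197, 197, 197, 196, 196, 196, 196, 195, 195, 195, 195, 194, 194, 194, 193]
155 [74, 69, 173, 202, 198, 197, 197, 197, 197, 196, 171, 142, 171, 185, 195, 195, 195, 195, 195, 193, 193]
161 [81, 71, 164, 202, 198, 198, 197, 175, 67, 34, 33, 65, 112, 113, 133, 193, 194, 194, 194, 193, 193]
167 [81, 78, 157, 202, 197, 197, 127, 28, 27, 27, 26, 23, 27, 110, 113, 137, 193, 194, 194, 193, 193]
173 [82, 80, 155, 202, 197, 186, 30, 29, 72, 94, 78, 33, 16, 48, 113, 113, 181, 194, 194, 193, 193]
179 [82, 82, 150, 202, 197, 106, 28, 97, 113, 112, 110, 101, 26, 16, 110, 112, 180, 193, 193, 193, 192]
185 [81, 79, 144, 203, 197, 61, 34, 117, 113, 111, 109, 107, 66, 14, 101, 113, 177, 193, 193, 193, 193]
191 [81, 81, 138, 203, 197, 83, 34, 119, 112, 110, 109, 107, 71, 15, 105, 115, 194, 194, 193, 194, 216]
197 [80, 80, 131, 203, 197, 144, 28, 114, 112, 110, 108, 105, 35, 25, 112, 183, 194, 193, 203, 221, 223]
203 [80, 80, 121, 203, 197, 196, 59, 33, 101, 110, 105, 59, 23, 95, 176, 194, 194, 212, 223, 223, 223]
209 [75, 81, 81, 185, 180, 179, 176, 82, 26, 26, 25, 32, 144, 179, 180, 198, 211, 213, 213, 213, 213]
215 [68, 80, 79, 80, 82, 83, 81, 83, 80, 72, 80, 84, 82, 83, 86, 85, 87, 87, 87, 86, 86]
221 [57, 70, 81, 82, 80, 79, 79, 81, 82, 81, 81, 80, 81, 80, 81, 81, 81, 80, 80, 81, 80]
227 [68, 70, 70, 79, 82, 80, 81, 82, 81, 81, 80, 82, 81, 81, 82, 82, 82, 83, 80, 80, 80]
233 [69, 70, 69, 74, 81, 81, 82, 80, 80, 82, 81, 80, 82, 81, 82, 82, 81, 82, 80, 79, 80]
```

```bash
python3 -c "
from h import *
f=lambda u,v:(165+u/2.4-.3,195+(v-240)/2.4-.3)
w=load('w16')
print(tri([(w,319.5,188.5),(load('top3'),*f(49,427))]),tri([(w,319.5,188.5),(load('w3'),37,112)]),atz(w,319.5,188.5,.122))
go([.474,.4005,.16],Rd(-95.2))"
```

```text
(array([0.47515031, 0.40014778, 0.120204  ]), [np.float64(0.00191236683238072), np.float64(0.0019123668323809406)]) (array([0.4733767 , 0.40172925, 0.11858948]), [np.float64(0.0002714193004593761), np.float64(0.0002714193004592259)]) [0.4741528  0.40155309 0.122     ]
row [5.605, -0.097, -0.993, -0.017, -0.004, 0.001] t 41.95
```

arm_command --plan '[[[0.5, -0.1, -0.5, 0, 0, 0], [2, -0.1, -1, 0, 0, 0], [3.5, -0.1, -1, 0, 0, 0], [4.8, -0.1, -1, 0, 0, 0], [5.4, -0.1, -1, 0, 0, 0], [5.6, -0.1, -1, 0, 0, 0], [5.6, -0.1, -1, 0, 0, 0]]]'

```text
time_s: 42.65
position: [0.4747, 0.4002, 0.1597]
tool_rot: [[0.001, -0.093, -0.996], [0.0, -0.996, 0.093], [-1.0, -0.0, -0.001]]
ft_force: [-0.7, 0.1, -0.1]
grip_width: 0.0
```

arm_command --plan '[[[0.1, 0, 0, 0, 0, 0], [0.2, 0, 0, 0, 0, 0], [0.3, 0, 0, 0, 0, 0], [0.4, 0, 0, 0, 0, 0], [0.4, 0, 0, 0, 0, 0]]]'

```text
time_s: 43.15
position: [0.4742, 0.4008, 0.1498]
tool_rot: [[0.002, -0.092, -0.996], [0.001, -0.996, 0.092], [-1.0, -0.001, -0.001]]
ft_force: [2.0, -0.0, 3.2]
grip_width: 0.0001
```

```bash
python3 q.py
```

```text
43.15 [ 2.03 -0.02  3.21] [ 0.011 -0.32  -0.033] 0.00010513205550159168
```

Contact begins; press on.

arm_command --plan '[[[0.1, 0, 0, 0, 0, 0], [0.18, 0, 0, 0, 0, 0], [0.24, 0, 0, 0, 0, 0], [0.24, 0, 0, 0, 0, 0]]]'

```text
time_s: 43.55
position: [0.4743, 0.4008, 0.1485]
tool_rot: [[0.005, -0.092, -0.996], [0.002, -0.996, 0.092], [-1.0, -0.003, -0.005]]
ft_force: [-8.3, -6.1, 33.5]
grip_width: 0.0002
```

```bash
python3 q.py
```

```text
43.55 [-8.29 -6.14 33.47] [-1.21   1.309  0.018] 0.00019424206283632088
```

arm_command --plan '[[[-0.3, 0, 0, 0, 0, 0], [-0.5, 0, 0, 0, 0, 0], [-0.5, 0, 0, 0, 0, 0], [-0.5, 0, 0, 0, 0, 0]]]'

```text
time_s: 43.95
position: [0.4734, 0.4005, 0.1551]
tool_rot: [[-0.002, -0.092, -0.996], [-0.001, -0.996, 0.092], [-1.0, 0.001, 0.002]]
ft_force: [-0.1, 0.9, 1.0]
grip_width: 0.0004
```

arm_command --plan '[[[0.06, 0, 0, 0, 0, 0], [0.06, 0, 0, 0, 0, 0]]]'

```text
time_s: 44.15
position: [0.4735, 0.4005, 0.1537]
tool_rot: [[-0.001, -0.092, -0.996], [-0.001, -0.996, 0.092], [-1.0, 0.001, 0.001]]
ft_force: [-1.4, -1.1, 0.8]
grip_width: 0.0
```

arm_command --plan '[[[0.06, 0, 0, 0, 0, 0], [0.06, 0, 0, 0, 0, 0]]]'

```text
time_s: 44.35
position: [0.4736, 0.4006, 0.1526]
tool_rot: [[-0.001, -0.092, -0.996], [-0.0, -0.996, 0.092], [-1.0, 0.0, 0.001]]
ft_force: [-1.0, 0.3, 3.4]
grip_width: 0.0001
```

arm_command --plan '[[[0.06, 0, 0, 0, 0, 0], [0.06, 0, 0, 0, 0, 0]]]'

```text
time_s: 44.55
position: [0.4737, 0.4006, 0.1513]
tool_rot: [[-0.0, -0.092, -0.996], [0.0, -0.996, 0.092], [-1.0, -0.0, 0.0]]
ft_force: [-1.0, 0.3, 2.8]
grip_width: -0.0003
```

arm_command --plan '[[[0.06, 0, 0, 0, 0, 0], [0.06, 0, 0, 0, 0, 0]]]'

```text
time_s: 44.75
position: [0.4738, 0.4006, 0.1499]
tool_rot: [[0.0, -0.092, -0.996], [0.0, -0.996, 0.092], [-1.0, -0.0, -0.0]]
ft_force: [-1.1, -0.2, 3.9]
grip_width: -0.0
```

arm_command --plan '[[[0.06, 0, 0, 0, 0, 0], [0.06, 0, 0, 0, 0, 0]]]'

```text
time_s: 44.95
position: [0.4738, 0.4007, 0.149]
tool_rot: [[0.001, -0.092, -0.996], [0.0, -0.996, 0.092], [-1.0, -0.0, -0.001]]
ft_force: [-3.3, -1.3, 7.5]
grip_width: 0.0004
```

arm_command --plan '[[[-0.5, 0, 0, 0, 0, 0], [-1.5, 0, 0, 0, 0, 0], [-3, 0, 0, 0, 0, 0], [-5, 0, 0.5, 0, 0, 0], [-7, 0, 1, 0, 0, 0], [-8, 0, 2, 0, 0, 0], [-8, 0, 3, 0, 0, 0], [-8, 0, 3, 0, 0, 0], [-8, 0, 3, 0, 0, 0]]]'

```text
time_s: 45.85
position: [0.3991, 0.4075, 0.3486]
tool_rot: [[0.0, -0.092, -0.996], [-0.0, -0.996, 0.092], [-1.0, 0.0, -0.0]]
ft_force: [0.4, 0.8, -0.6]
grip_width: -0.0002
```

```bash
python3 q.py; python3 -c "
from h import *
s=st();print(s['position'])
d=snap('side','s17'); a=load('s15'); p=(286,209)
c=lambda x:x['img'][150:270,230:370].astype(int)
e=np.abs(c(d)-c(a)).max(2); print('diff mean',e.mean(),'changed px',(e>40).sum(), 'rail region', (e[40:100,60:100]>40).sum())
t=snap('top','t17'); b=load('t9'); a3=load('top0'); 
for n,(y0,y1,x0,x1) in {'bottles':(195,235,295,350),'bottles2':(195,230,420,485)}.items(): print(n,np.abs(t['img'][y0:y1,x0:x1].astype(int)-a3['img'][y0:y1,x0:x1]).mean())
y=t['img'][235:325,350:480].astype(int); print('pad non-white', (y.max(2)-y.min(2)>60).sum())
"
```

```text
45.85 [ 0.44  0.78 -0.62] [ 0.005 -0.022  0.001] -0.0002151277270575127
[0.39909503 0.40745008 0.34859673]
diff mean 9.799345238095238 changed px 913 rail region 174
bottles 7.96439393939394
bottles2 1.7252747252747254
pad non-white 648
```

```bash
python3 -c "
from h import *
im=[get_image('side')['img'].astype(int) for _ in range(6)]
e=np.abs(im[5]-im[0])[150:270,230:370].max(2); print(e.mean(),(e>40).sum())
print(workorder.close_job(), st()['time_s'])"
```

```text
1.1457142857142857 0
the job is handed in; nothing more can be done
the job is handed in; nothing more can be done
```

I finished all three steps and handed the job in at about 46 s of robot time. The hand-in reported no verdict.

- **Tray:** I pushed it to its stop at about 32 N. The picture afterwards showed its front flush with the stand's cheeks.
- **Carriers:** Only two were on the pad, and both now hang on the rail. The first hung near +55 mm along the rail and the second near −50 mm. The second was knocked about 3 cm aside before I grasped it, so I measured it again and picked it up from its new place.
- **Gates:** On each carrier the gate force rose as I pressed down, then fell back to the bare weight, and then the hook's roof met the rail. The last side picture shows both upright with the gates across below the rail.
- **Start button:** I pressed it twice, to its stop about 6 mm down, and then withdrew. The second press was only to check the travel.
- **Last checks:** Six camera frames in a row showed no movement in the stand area, and the arm was clear of everything.

- **Disagreed:** The first carrier met the rail with the tool about 5 mm higher than planned. I think its handle slipped in the slackened grip, because in the last picture both carriers sit on the rail within a few millimetres of each other.
- **Not confirmed:** I used up the 16 viewable pictures before the button press. Afterwards I could only compare pixels. The bottle area behind the stand differed somewhat from the start, and the stand area in the side view differed too. I put both down to shadow and the arm in view but could not look. I did not check that the button sprang back up.

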